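# Stand shrimp tubes in the breeder box with the pump stopped

## Robot

A 6-joint arm with a two-finger parallel gripper is mounted at the origin on the work surface. World frame = base frame: x ahead of the robot, y to its left, z up, the work surface at z = 0. Lengths are in m, angles in rad, forces in N, time in s.
With the tool pointing down it reaches from about 0.425 to 0.95 m from the base axis. Payload 3.5 kg.
Tool frame: the origin (TCP) lies midway between the tips of the shut fingers; the grasp point (between the pads) lies 19 mm behind it; z points along the fingers, y is the direction in which the jaws open and shut (so a half turn about z gives the same grasp; the last joint's range is limited). The gripper opens to 85 mm and grips with 20 to 120 N. Pads are 22 mm wide; open, the fingers measure 114 mm over their backs; the gripper's body (76 mm by 85 mm) begins 54 mm behind the grasp point. The pads swing forward as they close: fully open they stand 13 mm farther back than shut.
Start: joints at [-1.448, 0.286, 1.577, -0, 1.279, -0.15], TCP at [0.182, -0.65, 0.231] pointing down, gripper open.
Joint ranges: [-2.77, 2.77], [-0.9, 2.22], [0.21, 2.48], [-1.53, 4.67], [0.24, 2.81], [-2.84, 2.84]. Speed limits (rad/s): [2.79, 2.79, 3.14, 3.14, 3.14, 3.14].

## Interface

Orientations are given as a unit quaternion [x, y, z, w].
In Python, from plant import * gives the robot as it stands.
- The arm moves only by the shell command python3 -m jog 'ROWS' [FORCE]. ROWS is a JSON object of lists of equal length, an entry for each row: "travel": the shift along the world's x, y, z in mm, a list of three; "dr": the turn, a rotation vector about the world's x, y, z in degrees, a list of three; "jaw": the closure in counts, from 0 (fully open) to 255 (shut). In form: {"travel": [[x, y, z], ...], "dr": [[wx, wy, wz], ...], "jaw": [jaw, ...]}. A call has 1 to 5 rows; each row shifts and turns the commanded pose from where the row before left it; what a row does not reach is not made up. A row lasts 1/12 s, in which the tool goes at most 41.7 mm and 7.16 degrees, less where a joint would pass 70% of its speed; a pose out of reach is approached as far as the arm can. A call is refused whole if a number of a shift passes 41.7 or a number of a turn 7.16, either way. A call with a gripper value outside its range is refused whole. The fingers move at their own pace and stop on an object; FORCE is the grip in N (left out, the last holds). Time passes only in rows, so rows that do not move let the fingers close. It gives the time, the measured TCP pose, the force and the opening at its end, in the units of the state.
- get_state(): the state, without advancing time (a new reading comes with each control period).
- read_camera(name): name is "side" or "top" or "wrist"; returns the picture (420x560x3 uint8, red, green, blue); there is no depth.
- camera_info(name): a dict with "K" (3x3 intrinsics, pixels), "R" (3x3) and "t" (3): a world point X has camera coordinates R X + t; the wrist camera has in their place "mount" (4x4, takes a point from camera to tool coordinates, whose origin is the TCP and whose axes are the flange's). Camera axes: x right, y down, z forward; pixel columns grow to the right and rows downward; lengths in m; the calibration is good to about 2 mm. The wrist camera is an equidistant fisheye: a pixel r from the principal point sees the ray r / f radians off the axis. A picture is of the moment at which its call begins: read the wrist's pose just before it. camera_info takes no time and is no camera call.
- sign_off(): hands the job in, once; it reports no verdict.
The state is a dict: "time": time; "qpos": joint angles; "dq": joint speeds; "joint_efforts": joint torques, N m; "eef_pos": TCP position; "tcp_rot": TCP orientation; "contact_force": force on the tool from outside, world axes, zero at the start; "wrist_torque": the same for the moment, N m; "opening": opening from 0.0 (shut) to 1.0 (fully open).
Only numpy, scipy, OpenCV 4.12 (cv2) and the standard library are available. Lean on these libraries where they do the work, as an engineer would, in place of code of your own. Each camera call takes 0.05 s, during which the arm holds its last target. There are 200 camera calls.

## Task

Stop the circulation pump by pushing its mushroom stop in until it latches, then lift the cover off the breeder box and lay it flat on the drip mat. Stand every white ceramic shrimp tube on the shelf upright, mouth up, on the floor of the box, one to a cell and in any cells, and lay the cover flat and square on the box again. Only then twist the stop clockwise so that it springs out and the pump runs again; leave the other things on the shelf alone.

Things in the scene. Friction and masses are not known exactly. Their poses are not given: they have to be found in the camera images.
- box_center (a point): Clear acrylic breeder box, fixed to the shelf: outside 118 mm (its x) by 376 mm (its y) by 82 mm tall, walls 5 mm, floor 5 mm thick. Four dividers (4 mm thick, top 4 mm below the rim) part it into five cells in a row along its y, each 108 mm (x) by 70 mm (y) inside. This point is the middle of the rim, 82 mm above the shelf; z is up.
- cover_grip (a point): Loose cover of the box: clear acrylic sheet 138 mm (its x) by 396 mm (its y), 5 mm thick, 0.36 kg. On top a black bar handle 90 mm long along y, 16 mm wide, 16 mm tall, with open space under it, on two 12 mm feet centred 36 mm either side of the middle. This point is the centre of the bar, 39 mm above the sheet's underside and 34 mm above its top; z is up. At the start it lies on the rim of the box.
- mat_center (a point): Ribbed rubber drip mat, fixed, 440 mm (its x) by 170 mm (its y), 4 mm thick, empty: the place for the cover while the box is open, lengthways. This point is the middle of its top, z up.
- stop_top (a point): Red mushroom stop of the circulation pump: head 44 mm across, 23 mm tall, slightly domed, on a fixed grey control box 100 x 100 mm, 60 mm tall. This point is the middle of the head's top, 105 mm above the shelf when out, 97 when latched; its straight side runs from 7 to 20 mm below. Under the head, a collar 34 mm across, 10 mm tall; latched, the head's underside is 14 mm above the control box.
- stop_press (a joint): How far the mushroom is pushed in, m: 0 = out (pump runs), 0.008 = fully in, where it latches and stays (pump stopped). The first 2.5 mm are light (about 1 N), then it takes about 8 N until it snaps in of itself past some 6 mm.
- stop_turn (a joint): Turn of the mushroom head, rad, clockwise seen from above; end stop at 0.9. A light spring turns it back to 0. When it is latched, turning it clockwise by about 0.6 to 0.8 lifts it 2 to 3 mm by a cam and frees the latch; let go, it then springs out to 0.
- cell1 (a point): Middle of the inner floor of cell 1 of the box (cells are 74 mm apart along the box's y), 5 mm above the shelf, axes as the box's.
- cell2 (a point): Middle of the inner floor of cell 2 of the box (cells are 74 mm apart along the box's y), 5 mm above the shelf, axes as the box's.
- cell3 (a point): Middle of the inner floor of cell 3 of the box (cells are 74 mm apart along the box's y), 5 mm above the shelf, axes as the box's.
- cell4 (a point): Middle of the inner floor of cell 4 of the box (cells are 74 mm apart along the box's y), 5 mm above the shelf, axes as the box's.
- cell5 (a point): Middle of the inner floor of cell 5 of the box (cells are 74 mm apart along the box's y), 5 mm above the shelf, axes as the box's.
- tube1_mid (a point): White ceramic shrimp tube standing on its closed end, mouth up: 56 mm across outside, 72 mm tall, wall 6 mm, about 0.17 kg. This point is its centre, 36 mm above its foot; z points to the mouth. May be absent.
- tube2_mid (a point): White ceramic shrimp tube standing on its closed end, mouth up: 56 mm across outside, 72 mm tall, wall 6 mm, about 0.17 kg. This point is its centre, 36 mm above its foot; z points to the mouth. May be absent.
- tube3_mid (a point): White ceramic shrimp tube standing on its closed end, mouth up: 56 mm across outside, 72 mm tall, wall 6 mm, about 0.17 kg. This point is its centre, 36 mm above its foot; z points to the mouth. May be absent.
- tube4_mid (a point): White ceramic shrimp tube standing on its closed end, mouth up: 56 mm across outside, 72 mm tall, wall 6 mm, about 0.17 kg. This point is its centre, 36 mm above its foot; z points to the mouth. May be absent.
- tube5_mid (a point): White ceramic shrimp tube standing on its closed end, mouth up: 56 mm across outside, 72 mm tall, wall 6 mm, about 0.17 kg. This point is its centre, 36 mm above its foot; z points to the mouth. May be absent.
- food_jar: Not part of the job, to be left alone: food jar, 64 mm across, 85 mm tall; origin at the middle of its underside.
- conditioner: Not part of the job, to be left alone: blue bottle, 54 mm across, 150 mm tall; origin at the middle of its underside.
- siphon_bell: Not part of the job, to be left alone: black plastic gravel siphon bell standing on its mouth, 52 mm across, 135 mm tall; origin at the middle of its underside.
- clip: Not part of the job, to be left alone: red suction-cup clip, 48 mm across, 48 mm tall; origin at the middle of its underside.
Things that resemble listed ones, but are neither listed nor needed, are in the scene too. Leave any green or purple look-alike of the part that bears tube3_mid alone.

How it is judged:
On the way, in this order (a step that is already met when the one before it is completed fails the run):
1. the stop is pushed in and latched while the cover still lies on the box (value of joint stop_press above 0.0065 m and horizontal distance between cover_grip and box_center below 0.05 m and z of cover_grip in the frame of box_center between 0.034 and 0.044 m), for 0.2 s.
2. the cover lies flat on the drip mat, the stop still latched (value of joint stop_press above 0.0065 m and horizontal distance between cover_grip and mat_center below 0.07 m and angle between cover_grip's own z axis and vertical below 0.08 rad and z of cover_grip in the frame of mat_center between 0.033 and 0.045 m), for 0.2 s.
3. every tube stands upright in a cell of its own, the cover off the box, the stop still latched (value of joint stop_press above 0.0065 m and horizontal distance between cover_grip and box_center above 0.15 m and (horizontal distance between tube1_mid and cell1 below 0.03 m or horizontal distance between tube1_mid and cell2 below 0.03 m or horizontal distance between tube1_mid and cell3 below 0.03 m or horizontal distance between tube1_mid and cell4 below 0.03 m or horizontal distance between tube1_mid and cell5 below 0.03 m) and z of tube1_mid in the frame of box_center between -0.047 and -0.035 m and angle between each of tube1_mid, tube2_mid, tube3_mid, tube4_mid, tube5_mid's own z axis and vertical below 0.12 rad and (horizontal distance between tube2_mid and cell1 below 0.03 m or horizontal distance between tube2_mid and cell2 below 0.03 m or horizontal distance between tube2_mid and cell3 below 0.03 m or horizontal distance between tube2_mid and cell4 below 0.03 m or horizontal distance between tube2_mid and cell5 below 0.03 m) and z of tube2_mid in the frame of box_center between -0.047 and -0.035 m and (horizontal distance between tube3_mid and cell1 below 0.03 m or horizontal distance between tube3_mid and cell2 below 0.03 m or horizontal distance between tube3_mid and cell3 below 0.03 m or horizontal distance between tube3_mid and cell4 below 0.03 m or horizontal distance between tube3_mid and cell5 below 0.03 m) and z of tube3_mid in the frame of box_center between -0.047 and -0.035 m and (horizontal distance between tube4_mid and cell1 below 0.03 m or horizontal distance between tube4_mid and cell2 below 0.03 m or horizontal distance between tube4_mid and cell3 below 0.03 m or horizontal distance between tube4_mid and cell4 below 0.03 m or horizontal distance between tube4_mid and cell5 below 0.03 m) and z of tube4_mid in the frame of box_center between -0.047 and -0.035 m and (horizontal distance between tube5_mid and cell1 below 0.03 m or horizontal distance between tube5_mid and cell2 below 0.03 m or horizontal distance between tube5_mid and cell3 below 0.03 m or horizontal distance between tube5_mid and cell4 below 0.03 m or horizontal distance between tube5_mid and cell5 below 0.03 m) and z of tube5_mid in the frame of box_center between -0.047 and -0.035 m), for 0.2 s.
4. the cover lies flat and square on the box, the stop still latched (value of joint stop_press above 0.0065 m and x of cover_grip in the frame of box_center between -0.015 and 0.015 m and y of cover_grip in the frame of box_center between -0.015 and 0.015 m and z of cover_grip in the frame of box_center between 0.034 and 0.044 m and angle between cover_grip's own z axis and vertical below 0.05 rad and angle between the y axis of cover_grip and the y axis of box_center, either way round below 0.08 rad), for 0.2 s.
At the end, for the whole second after the job is handed in: The stop is out again (within 1.5 mm) and turned back, the cover lies flat on the rim within 15 mm and 0.08 rad of square, and every tube present stands upright (within 0.12 rad), mouth up, on the floor of a cell, one to a cell, all at rest (value of joint stop_press below 0.0015 m and value of joint stop_turn below 0.1 rad and x of cover_grip in the frame of box_center between -0.015 and 0.015 m and y of cover_grip in the frame of box_center between -0.015 and 0.015 m and z of cover_grip in the frame of box_center between 0.034 and 0.044 m and angle between cover_grip's own z axis and vertical below 0.05 rad and angle between the y axis of cover_grip and the y axis of box_center, either way round below 0.08 rad and (horizontal distance between tube1_mid and cell1 below 0.03 m or horizontal distance between tube1_mid and cell2 below 0.03 m or horizontal distance between tube1_mid and cell3 below 0.03 m or horizontal distance between tube1_mid and cell4 below 0.03 m or horizontal distance between tube1_mid and cell5 below 0.03 m) and z of tube1_mid in the frame of box_center between -0.047 and -0.035 m and angle between each of tube1_mid, tube2_mid, tube3_mid, tube4_mid, tube5_mid's own z axis and vertical below 0.12 rad and (horizontal distance between tube2_mid and cell1 below 0.03 m or horizontal distance between tube2_mid and cell2 below 0.03 m or horizontal distance between tube2_mid and cell3 below 0.03 m or horizontal distance between tube2_mid and cell4 below 0.03 m or horizontal distance between tube2_mid and cell5 below 0.03 m) and z of tube2_mid in the frame of box_center between -0.047 and -0.035 m and (horizontal distance between tube3_mid and cell1 below 0.03 m or horizontal distance between tube3_mid and cell2 below 0.03 m or horizontal distance between tube3_mid and cell3 below 0.03 m or horizontal distance between tube3_mid and cell4 below 0.03 m or horizontal distance between tube3_mid and cell5 below 0.03 m) and z of tube3_mid in the frame of box_center between -0.047 and -0.035 m and (horizontal distance between tube4_mid and cell1 below 0.03 m or horizontal distance between tube4_mid and cell2 below 0.03 m or horizontal distance between tube4_mid and cell3 below 0.03 m or horizontal distance between tube4_mid and cell4 below 0.03 m or horizontal distance between tube4_mid and cell5 below 0.03 m) and z of tube4_mid in the frame of box_center between -0.047 and -0.035 m and (horizontal distance between tube5_mid and cell1 below 0.03 m or horizontal distance between tube5_mid and cell2 below 0.03 m or horizontal distance between tube5_mid and cell3 below 0.03 m or horizontal distance between tube5_mid and cell4 below 0.03 m or horizontal distance between tube5_mid and cell5 below 0.03 m) and z of tube5_mid in the frame of box_center between -0.047 and -0.035 m); the robot touches nothing.
It fails at once if something that is not part of the job is shoved more than 6 cm (distance of any of food_jar, conditioner, siphon_bell, clip from where it was at the start of the episode above 0.06 m).
Of tube1, tube2, tube3, tube4, tube5 only 3 to 5 are there at a start; the rules pass over those that are not, and their reading is None.
At some moment in a run one of tube1, tube2, tube3, tube4, tube5 may be knocked a few centimetres aside while the robot is not near it.
It also fails if it takes over 208 s, if anything falls off the work surface, if the arm or the gripper's body presses on something with over 40 N, if the wrist force passes 120 N, or if a joint passes its speed limit or range.

## Working session

There is one attempt and no reset: what is moved stays moved. The work goes in short steps, Python scripts to look and compute and a shell command to move; the robot and the scene stay as the last step left them, time stands still between calls to the robot, and variables do not carry over. Pictures are saved under pics/ and viewed, about 12 in all and at most 16, crops included, and the job is handed in when it is done.

```bash
mkdir -p pics; ls
cat > h.py <<'E'
from plant import *
import numpy as np, cv2
from scipy.spatial.transform import Rotation as Ro
def snap(cam,fn):
    im=read_camera(cam); cv2.imwrite(fn,im[:,:,::-1]); return im
def ray(cam,uv,st=None):
    c=camera_info(cam); K=np.array(c["K"]); u,v=uv
    x=(u-K[0,2])/K[0,0]; y=(v-K[1,2])/K[1,1]
    if cam=="wrist":
        st=st or get_state(); r=np.hypot(x,y); d=np.array([0,0,1.]) if r<1e-9 else np.array([x/r*np.sin(r),y/r*np.sin(r),np.cos(r)])
        M=np.array(c["mount"]); R=Ro.from_quat(st["tcp_rot"]).as_matrix()
        return np.array(st["eef_pos"])+R@M[:3,3], R@M[:3,:3]@d
    R=np.array(c["R"]); t=np.array(c["t"]); d=R.T@np.array([x,y,1]); return -R.T@t, d
def onz(cam,uv,z,st=None):
    o,d=ray(cam,uv,st); return (o+d*(z-o[2])/d[2])
def proj(cam,X,st=None):
    c=camera_info(cam); K=np.array(c["K"])
    if cam=="wrist":
        M=np.array(c["mount"]); R=Ro.from_quat(st["tcp_rot"]).as_matrix()
        p=M[:3,:3].T@(R.T@(np.array(X)-np.array(st["eef_pos"]))-M[:3,3]); r=np.hypot(p[0],p[1]); th=np.arctan2(r,p[2])
        return K[0,2]+K[0,0]*th*p[0]/r, K[1,2]+K[1,1]*th*p[1]/r
    p=np.array(c["R"])@np.array(X)+np.array(c["t"]); p=K@p; return p[:2]/p[2]
E
python3 - <<'E'
from h import *
a=snap("top","pics/top0.png"); b=snap("side","pics/side0.png")
for c in("top","side","wrist"): print(c,{k:np.round(v,3).tolist() if not isinstance(v,str) else v for k,v in camera_info(c).items()})
for c in ("top","side"):
    i=camera_info(c); print(-np.array(i["R"]).T@np.array(i["t"]))
print(get_state())
E
```

```text
pics
top {'K': [[516.953, 0.0, 283.126], [0.0, 516.953, 215.991], [0.0, 0.0, 1.0]], 'R': [[-0.015, -1.0, 0.012], [-0.983, 0.012, -0.181], [0.18, -0.015, -0.983]], 't': [-0.051, 0.552, 1.581]}
side {'K': [[470.711, 0.0, 273.093], [0.0, 470.711, 205.199], [0.0, 0.0, 1.0]], 'R': [[-0.93, -0.367, 0.005], [-0.262, 0.655, -0.709], [0.257, -0.661, -0.705]], 't': [0.472, 0.238, 1.087]}
wrist {'K': [[325.192, 0.0, 272.597], [0.0, 325.192, 212.592], [0.0, 0.0, 1.0]], 'mount': [[-0.0, -0.945, -0.326, 0.086], [1.0, -0.0, -0.0, 0.0], [0.0, -0.326, 0.945, -0.143], [0.0, 0.0, 0.0, 1.0]]}
[ 0.25704628 -0.03482957  1.65571983]
[0.2225731  0.73561735 0.9328675 ]
{'time': 0.1, 'qpos': array([-1.44798166e+00,  2.87094041e-01,  1.57806735e+00,  2.91638716e-05,
        1.27858559e+00, -1.49971250e-01]), 'dq': array([ 0.00051473, -0.00111144, -0.0039196 ,  0.00079528,  0.00026108,
        0.00081598]), 'joint_efforts': array([ 4.74389853e-04, -4.07297516e+01, -2.93700385e+01, -1.57119525e-04,
        3.40562859e-03, -1.61037732e-06]), 'eef_pos': array([ 0.18183447, -0.64941947,  0.23005428]), 'tcp_rot': array([ 9.90712889e-01,  1.35966210e-01,  2.85835499e-05, -1.07687332e-03]), 'contact_force': array([-0.03268232, -0.4285795 , -0.36508909]), 'wrist_torque': array([ 0.03184332, -0.0338723 , -0.02313046]), 'opening': 0.9976228720280087}
```

View pics/top0.png

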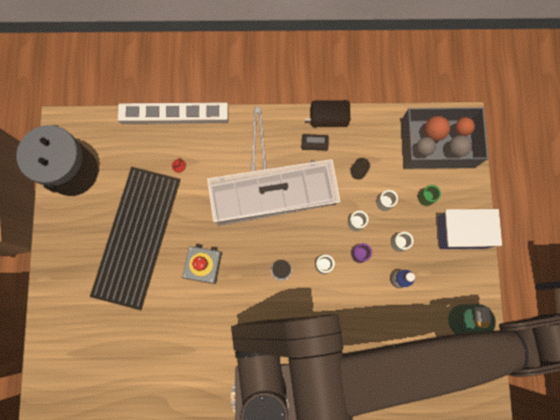

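View pics/side0.png

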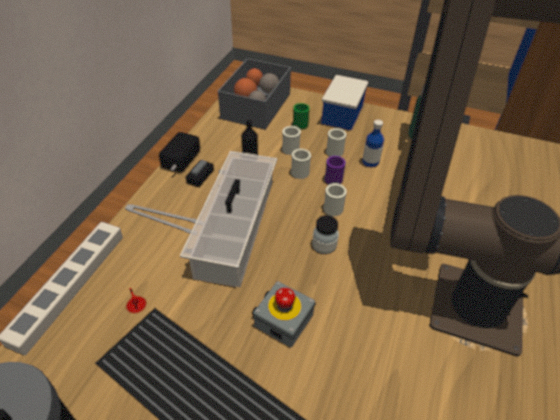

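Top view: four white tubes at (388,199), (359,219), (403,240) and (325,263). Look-alikes are green (430,194) and purple (361,252). The stop is at (200,264), the handle at (273,188), the mat at (136,238). Other things: clip (179,165), food jar (282,269), siphon bell (361,168), blue bottle (404,278). A fifth tube could be hidden under the arm.

Run:
```python
from h import *
a=cv2.imread("pics/top0.png"); hsv=cv2.cvtColor(a,cv2.COLOR_BGR2HSV)
def blobs(m,amin,z,name):
    m=m.astype(np.uint8)*255
    cs,_=cv2.findContours(m,cv2.RETR_EXTERNAL,cv2.CHAIN_APPROX_NONE)
    for c in cs:
        if cv2.contourArea(c)<amin: continue
        r=cv2.minAreaRect(c); 
        print(name,np.round(r[0],1),np.round(r[1],1),round(r[2],1),cv2.contourArea(c),'w',np.round(onz("top",r[0],z),3), [np.round(onz("top",p,z)[:2],3).tolist() for p in cv2.boxPoints(r)])
H,S,V=[hsv[:,:,i].astype(int) for i in range(3)]
blobs((S<60)&(V>125),60,0.072,"white")
blobs((V<45),40,0.121,"black")
blobs(((H<6)|(H>174))&(S>170)&(V>90),15,0.105,"red")
blobs((H>20)&(H<34)&(S>170)&(V>120),15,0.06,"yel")
m=np.zeros_like(V,bool); m[160:315,85:185]=True
blobs(cv2.morphologyEx(((V<75)&(S<90)&m).astype(np.uint8),cv2.MORPH_CLOSE,np.ones((7,7)))>0,800,0.004,"mat")
big=cv2.resize(a[150:300,190:450],None,fx=3,fy=3,interpolation=cv2.INTER_CUBIC); cv2.imwrite("pics/crop1.png",big)
```

```text
white [325.  263.5] [17. 18.] 90.0 244.0 w [ 0.398 -0.185  0.072] [[0.424, -0.158], [0.424, -0.213], [0.372, -0.212], [0.372, -0.156]]
white [200.5 264.3] [31.4 32.1] 10.3 933.0 w [0.401 0.196 0.072] [[0.362, 0.251], [0.458, 0.235], [0.44, 0.141], [0.344, 0.157]]
white [403.5 240.5] [17. 17.] 90.0 237.5 w [ 0.466 -0.43   0.072] [[0.493, -0.405], [0.492, -0.458], [0.439, -0.455], [0.44, -0.402]]
white [358.5 220. ] [18. 17.] 90.0 236.0 w [ 0.532 -0.293  0.072] [[0.561, -0.268], [0.56, -0.321], [0.503, -0.319], [0.504, -0.266]]
white [473.  227.5] [37. 56.] 90.0 1922.5 w [ 0.504 -0.65   0.072] [[0.564, -0.566], [0.561, -0.743], [0.445, -0.732], [0.447, -0.558]]
white [387.5 199. ] [16.5 19.7] 63.4 232.5 w [ 0.598 -0.387  0.072] [[0.608, -0.348], [0.636, -0.405], [0.588, -0.426], [0.56, -0.369]]
white [435.5 149. ] [18. 17.] 90.0 93.0 w [ 0.76  -0.55   0.072] [[0.79, -0.524], [0.79, -0.579], [0.729, -0.575], [0.73, -0.521]]
white [462.6 143.7] [14.7 13. ] 21.8 104.5 w [ 0.777 -0.639  0.072] [[0.766, -0.608], [0.806, -0.627], [0.787, -0.669], [0.747, -0.65]]
white [415.5 132.5] [21. 11.]
[... 728 characters left out ...]
[0.241, -0.86], [0.232, -0.861], [0.213, -0.729]]
black [547.6 285.2] [ 6.5 23.5] 85.2 107.0 w [ 0.32  -0.839  0.121] [[0.327, -0.804], [0.332, -0.874], [0.313, -0.874], [0.308, -0.803]]
black [ 69.2 185.2] [23.  43.6] 62.2 323.5 w [0.642 0.59  0.121] [[0.643, 0.665], [0.705, 0.552], [0.641, 0.516], [0.579, 0.628]]
red [199.5 263. ] [12.5 12.1] 26.6 92.0 w [0.402 0.194 0.105] [[0.394, 0.219], [0.426, 0.203], [0.409, 0.17], [0.377, 0.185]]
red [178.5 165.5] [11.3 11.3] 45.0 104.0 w [0.705 0.264 0.105] [[0.705, 0.288], [0.73, 0.264], [0.704, 0.239], [0.679, 0.263]]
mat [135.2 237.9] [ 50.7 136.1] 17.1 6485.5 w [0.495 0.417 0.004] [[0.314, 0.549], [0.736, 0.439], [0.684, 0.279], [0.265, 0.395]]
```

View pics/crop1.png

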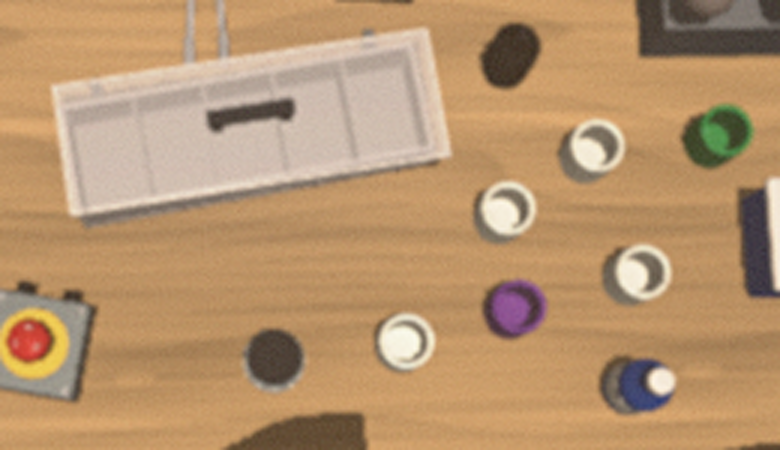

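Crop: the white tubes sit at crop (597,147), (507,210), (640,272) and (405,341), against green (722,131) and purple (515,308). The handle is at (251,115), and the cover corners at (53,87), (428,29), (450,157) and (72,215). The stop head is at (30,340). Next I compute the poses.

Run:
```python
from h import *
f=lambda p:(p[0]/3+190,p[1]/3+150)
C=[onz("top",f(p),0.087)[:2] for p in [(53,87),(428,29),(450,157),(72,215)]]
print("cover",np.round(C,3),"mid",np.mean(C,0).round(4),"sides",[round(np.linalg.norm(C[i]-C[(i+1)%4]),3) for i in range(4)])
d=(C[0]-C[1])+(C[3]-C[2]); print("y axis ang deg",np.degrees(np.arctan2(d[1],d[0])).round(2))
h=[onz("top",f(p),0.127)[:2] for p in [(208,118),(295,105)]]; print("bar",np.round(h,3),np.mean(h,0))
b=cv2.imread("pics/side0.png"); hsv=cv2.cvtColor(b,cv2.COLOR_BGR2HSV).astype(int)
m=((hsv[...,0]<6)|(hsv[...,0]>174))&(hsv[...,1]>150)&(hsv[...,2]>90); m[:,:200]=0; m[:250]=0
cs,_=cv2.findContours(m.astype(np.uint8),0,1); c=max(cs,key=cv2.contourArea); print("red side",cv2.minAreaRect(c), onz("side",cv2.minAreaRect(c)[0],0.097))
for uv in [(361,252),(430,194),(282,269),(404,278),(361,168)]: print(uv,onz("top",uv,0.08)[:2].round(3))
for t in [(0.398,-.185),(.466,-.43),(.532,-.293),(.598,-.387)]: print(t,proj("side",(*t,.072)).round(1))
```

```text
cover [[ 0.665  0.175]
 [ 0.723 -0.217]
 [ 0.586 -0.236]
 [ 0.53   0.154]] mid [ 0.626  -0.0307] sides [np.float64(0.397), np.float64(0.139), np.float64(0.394), np.float64(0.137)]
y axis ang deg 98.31
bar [[ 0.621  0.013]
 [ 0.633 -0.075]] [ 0.62689689 -0.03086853]
red side ((285.0, 296.5), (17.0, 18.0), 90.0) [0.40328063 0.19712864 0.097     ]
(361, 252) [ 0.431 -0.296]
(430, 194) [ 0.611 -0.52 ]
(282, 269) [ 0.382 -0.053]
(404, 278) [ 0.35  -0.423]
(361, 168) [ 0.697 -0.307]
(0.398, -0.185) [336.6 190.7]
(0.466, -0.43) [337.4 134.2]
(0.532, -0.293) [302.4 155.4]
(0.598, -0.387) [292.  132.4]
```

```bash
python3 -m jog '{"travel":[[27,25,0],[27,25,0],[27,25,0],[27,25,0],[27,25,0]],"dr":[[0,0,4],[0,0,4],[0,0,4],[0,0,4],[0,0,4]],"jaw":[255,255,255,255,255]}' 40
python3 -m jog '{"travel":[[27,25,0],[27,25,0],[27,25,0],[19,31,0],[19,31,0]],"dr":[[0,0,4],[0,0,4],[0,0,4],[0,0,4],[0,0,4]],"jaw":[255,255,255,255,255]}'
python3 -m jog '{"travel":[[19,31,0],[19,31,0],[19,31,0],[19,31,0],[19,31,0]],"dr":[[0,0,4],[0,0,4],[0,0,4],[0,0,4],[0,0,4]],"jaw":[255,255,255,255,255]}'
python3 -m jog '{"travel":[[19,31,0],[-5,37,0],[-5,37,0],[-5,37,0],[-5,37,0]],"dr":[[0,0,4],[0,0,4],[0,0,4],[0,0,4],[0,0,4]],"jaw":[255,255,255,255,255]}'
python3 -m jog '{"travel":[[-5,37,0],[-5,37,0],[-5,37,0],[-5,37,0],[0,0,0]],"dr":[[0,0,2.7],[0,0,0],[0,0,0],[0,0,0],[0,0,0]],"jaw":[255,255,255,255,255]}'
```

```text
time: 0.52
eef_pos: [0.3177, -0.5234, 0.2306]
tcp_rot: [0.952, 0.307, 0.0, -0.001]
contact_force: [0.5, -1.2, 0.6]
opening: 0.299
time: 0.93
eef_pos: [0.4367, -0.3863, 0.2307]
tcp_rot: [0.884, 0.468, -0.0, -0.001]
contact_force: [0.7, 0.2, -0.4]
opening: 0.002
time: 1.35
eef_pos: [0.5312, -0.2312, 0.2308]
tcp_rot: [0.789, 0.614, -0.0, -0.0]
contact_force: [1.4, -0.4, -0.3]
opening: 0.002
time: 1.77
eef_pos: [0.5291, -0.0522, 0.2307]
tcp_rot: [0.67, 0.742, -0.0, -0.001]
contact_force: [1.1, 0.5, 0.2]
opening: -0.003
time: 2.18
eef_pos: [0.5081, 0.0992, 0.2309]
tcp_rot: [0.652, 0.759, 0.001, -0.001]
contact_force: [0.2, 0.8, 0.7]
opening: -0.0
```

```bash
python3 -m jog '{"travel":[[-26,24,0],[-26,24,0],[-26,24,0],[-27,25,0],[0,0,-35]],"dr":[[0,0,0],[0,0,0],[0,0,0],[0,0,0],[0,0,0]],"jaw":[255,255,255,255,255]}'
python3 -m jog '{"travel":[[0,0,-35],[0,0,-35],[0,0,-10],[0,0,0],[0,0,0]],"dr":[[0,0,0],[0,0,0],[0,0,0],[0,0,0],[0,0,0]],"jaw":[255,255,255,255,255]}'
python3 - <<'E'
from h import *
s=get_state(); print(s["eef_pos"])
snap("top","pics/t1.png")
a=snap("wrist","pics/w1.png"); print(proj("wrist",(.403,.196,.105),s))
E
python3 -m jog '{"travel":[[0,0,-8],[0,0,-5],[0,0,-5],[0,0,-2],[0,0,0]],"dr":[[0,0,0],[0,0,0],[0,0,0],[0,0,0],[0,0,0]],"jaw":[255,255,255,255,255]}'
```

```text
time: 2.6
eef_pos: [0.4057, 0.1946, 0.2026]
tcp_rot: [0.652, 0.758, 0.006, 0.003]
contact_force: [1.5, 0.8, 0.5]
opening: 0.0
time: 3.02
eef_pos: [0.4054, 0.1907, 0.1168]
tcp_rot: [0.654, 0.756, -0.0, -0.0]
contact_force: [0.6, -0.6, 0.0]
opening: 0.003
[0.40538362 0.19072957 0.11682618]
(np.float64(266.3616973219697), np.float64(257.62477071484625))
time: 3.53
eef_pos: [0.4057, 0.1911, 0.0969]
tcp_rot: [0.654, 0.757, 0.001, 0.0]
contact_force: [0.2, -0.3, 1.0]
opening: 0.002
```

View pics/w1.png

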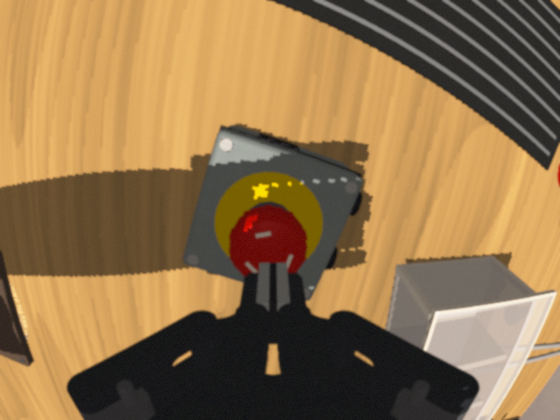

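Wrist view: the red head is at (268,243) directly ahead of the closed fingertips. I press further to be sure it latches.

```bash
python3 -m jog '{"travel":[[0,0,-2],[0,0,-1],[0,0,-1],[0,0,0]],"dr":[[0,0,0],[0,0,0],[0,0,0],[0,0,0]],"jaw":[255,255,255,255]}'
```

```text
time: 3.87
eef_pos: [0.4062, 0.1912, 0.0964]
tcp_rot: [0.654, 0.757, -0.0, 0.0]
contact_force: [-8.2, -2.0, 22.9]
opening: 0.002
```

```bash
python3 -m jog '{"travel":[[0,0,20],[0,0,40],[0,0,35],[27,-28,0],[27,-28,0]],"dr":[[0,0,0],[0,0,0],[0,0,0],[0,0,0],[0,0,0]],"jaw":[255,255,255,255,120]}'
python3 -m jog '{"travel":[[27,-28,0],[27,-28,0],[28,-28,0],[28,-28,0],[28,-28,0]],"dr":[[0,0,0],[0,0,0],[0,0,0],[0,0,0],[0,0,0]],"jaw":[120,120,120,120,120]}'
python3 -m jog '{"travel":[[28,-26,0],[0,0,0]],"dr":[[0,0,0],[0,0,0]],"jaw":[120,120]}'
python3 - <<'E'
from h import *
s=get_state(); print(s["eef_pos"])
a=snap("wrist","pics/w2.png")
for p in [(.6265,-.031,.129),(.6207,.0138,.129),(.633,-.075,.129)]: print(np.round(proj("wrist",p,s),1))
b=snap("top","pics/t2.png"); print(b[258:270:3,192:208:3].tolist()[1][2])
E
```

```text
time: 4.28
eef_pos: [0.4604, 0.1356, 0.1906]
tcp_rot: [0.652, 0.758, 0.003, 0.002]
contact_force: [0.6, 0.6, -0.8]
opening: 0.129
time: 4.7
eef_pos: [0.5976, -0.0065, 0.1865]
tcp_rot: [0.654, 0.757, -0.0, -0.001]
contact_force: [0.6, 1.1, 0.5]
opening: 0.532
time: 4.87
eef_pos: [0.6282, -0.036, 0.1861]
tcp_rot: [0.656, 0.755, -0.0, 0.001]
contact_force: [-1.1, -0.5, -0.2]
opening: 0.525
[ 0.62822854 -0.03600511  0.18606296]
[268.4 226.8]
[269.  158.9]
[269.1 284.4]
[200, 65, 52]
```

View pics/w2.png

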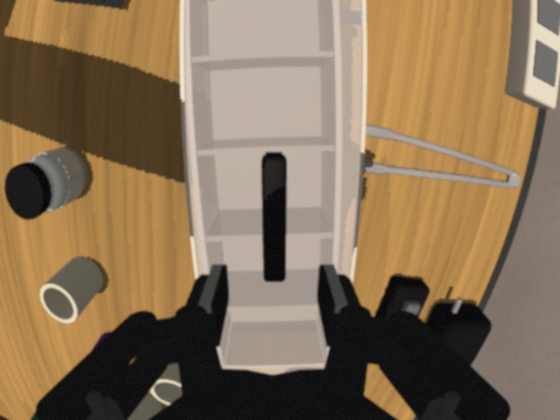

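Wrist view: the handle runs from (274,153) to (274,282), centred between the fingers and parallel to the jaw faces. I go down and grip.

```bash
python3 -m jog '{"travel":[[1,6,-30],[0,0,-30],[0,0,-24],[0,0,0],[0,0,0]],"dr":[[0,0,0],[0,0,0],[0,0,0],[0,0,0],[0,0,0]],"jaw":[120,120,120,255,255]}' 60
python3 -m jog '{"travel":[[0,0,0],[0,0,0],[0,0,0],[0,0,15],[0,0,15]],"dr":[[0,0,0],[0,0,0],[0,0,0],[0,0,0],[0,0,0]],"jaw":[255,255,255,255,255]}'
```

```text
time: 5.38
eef_pos: [0.6239, -0.0236, 0.1017]
tcp_rot: [0.653, 0.757, -0.001, -0.002]
contact_force: [2.3, 1.7, -0.7]
opening: 0.256
time: 5.8
eef_pos: [0.6247, -0.0248, 0.1327]
tcp_rot: [0.654, 0.757, -0.001, -0.001]
contact_force: [0.1, 0.3, -3.6]
opening: 0.175
```

Force -3.6 N matches the cover, and opening 15 mm matches the bar. Now I raise it and carry it to the mat.

```bash
python3 -m jog '{"travel":[[0,0,20],[0,0,25],[0,0,25],[0,0,20],[-8,15,20]],"dr":[[0,0,0],[0,0,0],[0,0,0],[0,0,0],[0,0,0]],"jaw":[255,255,255,255,255]}' 80
python3 -m jog '{"travel":[[-8,29,0],[-9,29,0],[-9,29,0],[-9,29,0],[-9,29,0]],"dr":[[0,0,3],[0,0,5],[0,0,5],[0,0,5],[0,0,5]],"jaw":[255,255,255,255,255]}'
python3 -m jog '{"travel":[[-9,29,0],[-9,29,0],[-9,29,0],[-9,29,0],[-9,29,0]],"dr":[[0,0,5],[0,0,5],[0,0,5],[0,0,5],[0,0,5]],"jaw":[255,255,255,255,255]}'
python3 -m jog '{"travel":[[-9,29,0],[-9,29,0],[-9,29,0],[-8,29,0],[0,21,0]],"dr":[[0,0,5],[0,0,5],[0,0,5],[0,0,3.7],[0,0,0]],"jaw":[255,255,255,255,255]}'
python3 -m jog '{"travel":[[0,0,-40],[0,0,-40],[0,0,-30],[0,0,0],[0,0,0]],"dr":[[0,0,0],[0,0,0],[0,0,0],[0,0,0],[0,0,0]],"jaw":[255,255,255,255,255]}'
python3 - <<'E'
from h import *
s=get_state(); print(s["eef_pos"],s["opening"])
snap("side","pics/s3.png"); snap("top","pics/t3.png")
E
```

```text
time: 6.22
eef_pos: [0.6188, -0.0122, 0.2456]
tcp_rot: [0.655, 0.756, 0.0, 0.002]
contact_force: [0.4, 0.2, -4.3]
opening: 0.171
time: 6.63
eef_pos: [0.573, 0.1361, 0.2439]
tcp_rot: [0.488, 0.873, 0.0, 0.0]
contact_force: [1.0, 0.6, -4.3]
opening: 0.171
time: 7.05
eef_pos: [0.528, 0.2812, 0.2439]
tcp_rot: [0.288, 0.958, 0.0, 0.0]
contact_force: [0.1, -0.1, -3.9]
opening: 0.165
time: 7.47
eef_pos: [0.4917, 0.4193, 0.2438]
tcp_rot: [0.128, 0.992, 0.0, -0.001]
contact_force: [1.0, -0.7, -4.4]
opening: 0.17
time: 7.88
eef_pos: [0.4924, 0.4161, 0.1313]
tcp_rot: [0.13, 0.991, -0.002, -0.002]
contact_force: [0.1, -0.1, -3.1]
opening: 0.169
[0.49235652 0.41607309 0.13131657] 0.168808684519737
```

View pics/t3.png

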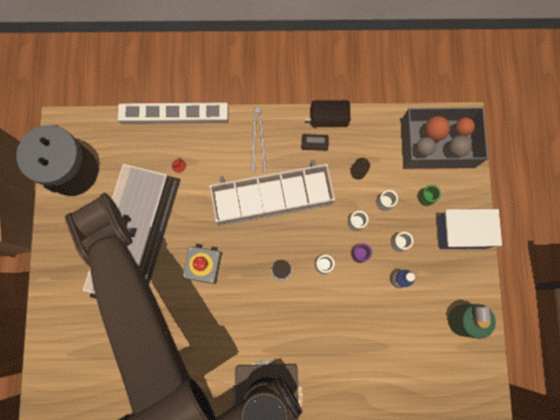

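Top view: the cover hangs over the mat and is aligned. The box is open at (271,194), still with four white tubes. Nothing white was hidden under the arm, so there are four tubes. I lower the cover and release it.

```bash
python3 -m jog '{"travel":[[0,0,-35],[0,0,-30],[0,0,-25],[0,0,-10],[0,0,-5]],"dr":[[0,0,0],[0,0,0],[0,0,0],[0,0,0],[0,0,0]],"jaw":[255,255,255,255,255]}'
python3 -m jog '{"travel":[[0,0,-2],[0,0,0],[0,0,0]],"dr":[[0,0,0],[0,0,0],[0,0,0]],"jaw":[255,255,255]}'
python3 - <<'E'
from h import *
a=cv2.imread("pics/t3.png")[150:240,190:350]
cv2.imwrite("pics/c3.png",cv2.resize(a,None,fx=5,fy=5,interpolation=cv2.INTER_CUBIC))
E
```

```text
time: 8.4
eef_pos: [0.4946, 0.4172, 0.029]
tcp_rot: [0.13, 0.991, 0.0, 0.0]
contact_force: [-1.7, -0.1, -4.7]
opening: 0.174
time: 8.65
eef_pos: [0.4957, 0.4181, 0.0292]
tcp_rot: [0.13, 0.991, 0.001, 0.002]
contact_force: [0.4, 0.4, -4.9]
opening: 0.175
```

View pics/c3.png

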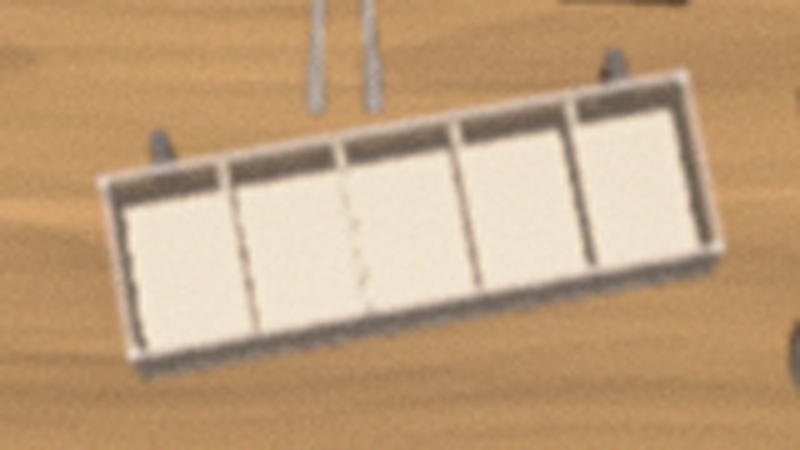

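Crop: the rim's outer corners are at (100,180), (687,74), (721,247) and (130,357).

```bash
python3 -m jog '{"travel":[[0,0,-3],[0,0,-2],[0,0,0],[0,0,0]],"dr":[[0,0,0],[0,0,0],[0,0,0],[0,0,0]],"jaw":[255,255,255,255]}'
python3 - <<'E'
from h import *
f=lambda p:(p[0]/5+190,p[1]/5+150)
C=[onz("top",f(p),0.082)[:2] for p in [(100,180),(687,74),(721,247),(130,357)]]
m=np.mean(C,0)
print("box",np.round(C,3),"mid",m.round(4),"sides",[round(np.linalg.norm(C[i]-C[(i+1)%4]),3) for i in range(4)])
d=(C[0]-C[1])+(C[3]-C[2]); a=np.arctan2(d[1],d[0]); print("y axis deg",np.degrees(a).round(2))
y=np.array([np.cos(a),np.sin(a)])
for k in range(5): print("cell",k+1,(m+y*0.074*(k-2)).round(4))
E
```

```text
time: 8.98
eef_pos: [0.4959, 0.4183, 0.0258]
tcp_rot: [0.13, 0.991, 0.001, 0.002]
contact_force: [-1.8, -2.3, 7.3]
opening: 0.175
box [[ 0.644  0.169]
 [ 0.708 -0.201]
 [ 0.596 -0.218]
 [ 0.531  0.149]] mid [ 0.62   -0.0254] sides [np.float64(0.375), np.float64(0.113), np.float64(0.373), np.float64(0.114)]
y axis deg 99.97
cell 1 [ 0.6456 -0.1711]
cell 2 [ 0.6328 -0.0983]
cell 3 [ 0.62   -0.0254]
cell 4 [0.6072 0.0475]
cell 5 [0.5944 0.1204]
```

The box centre is (0.620,-0.025) at 100°, with sizes 375 x 113. The cover rests on the mat (7 N up), so I release it and head for the first tube.

```bash
python3 -m jog '{"travel":[[0,0,0],[0,0,0],[0,0,0],[0,0,20],[0,0,40]],"dr":[[0,0,0],[0,0,0],[0,0,0],[0,0,0],[0,0,0]],"jaw":[130,110,110,110,110]}' 40
python3 -m jog '{"travel":[[0,0,40],[0,0,40],[0,0,40],[0,0,30],[2,-35,0]],"dr":[[0,0,0],[0,0,0],[0,0,0],[0,0,0],[0,0,-3]],"jaw":[110,110,110,110,0]}'
python3 -m jog '{"travel":[[2,-36,0],[2,-36,0],[2,-36,0],[2,-36,0],[2,-36,0]],"dr":[[0,0,-4],[0,0,-4],[0,0,-4],[0,0,-4],[0,0,-4]],"jaw":[0,0,0,0,0]}'
python3 -m jog '{"travel":[[2,-36,0],[2,-36,0],[2,-36,0],[2,-36,0],[2,-36,0]],"dr":[[0,0,-4],[0,0,-4],[0,0,-4],[0,0,-4],[0,0,-4]],"jaw":[0,0,0,0,0]}'
python3 -m jog '{"travel":[[2,-36,0],[2,-36,0],[2,-36,0],[2,-36,0],[2,-36,0]],"dr":[[0,0,-4],[0,0,-4],[0,0,-4],[0,0,-4],[0,0,-4]],"jaw":[0,0,0,0,0]}'
python3 - <<'E'
from h import *
a=snap("top","pics/t4.png"); s=get_state(); 
hsv=cv2.cvtColor(a,cv2.COLOR_RGB2HSV).astype(int)
m=((hsv[...,1]<60)&(hsv[...,2]>125)).astype(np.uint8)
for c in cv2.findContours(m,0,1)[0]:
    A=cv2.contourArea(c); r=cv2.minAreaRect(c)
    if 150<A<330: print(np.round(r[0],1),np.round(r[1],1),onz("top",r[0],.072).round(3))
print(s["eef_pos"],s["tcp_rot"],s["time"])
snap("wrist","pics/w4.png"); print([np.round(proj("wrist",(*p,.072),s),0) for p in [(.398,-.185),(.466,-.43),(.532,-.293),(.598,-.387)]])
E
```

```text
time: 9.4
eef_pos: [0.4901, 0.4145, 0.0757]
tcp_rot: [0.13, 0.991, -0.004, -0.005]
contact_force: [0.5, 0.3, -0.3]
opening: 0.571
time: 9.82
eef_pos: [0.499, 0.3875, 0.2418]
tcp_rot: [0.154, 0.988, 0.007, 0.007]
contact_force: [1.2, -0.8, 2.7]
opening: 0.693
time: 10.23
eef_pos: [0.5058, 0.2004, 0.2316]
tcp_rot: [0.327, 0.945, 0.0, 0.0]
contact_force: [0.8, 0.4, -0.2]
opening: 1.002
time: 10.65
eef_pos: [0.5158, 0.0203, 0.2317]
tcp_rot: [0.486, 0.874, 0.0, 0.001]
contact_force: [0.9, -0.1, -0.4]
opening: 1.002
time: 11.07
eef_pos: [0.5258, -0.1599, 0.2317]
tcp_rot: [0.631, 0.776, 0.0, 0.001]
contact_force: [1.1, -0.1, 0.0]
opening: 1.0
[325.7 263.9] [15.2 18.3] [ 0.397 -0.187  0.072]
[403.5 240.5] [17. 17.] [ 0.466 -0.43   0.072]
[358.5 219.5] [17. 17.] [ 0.534 -0.293  0.072]
[388.3 198.3] [16.3 17. ] [ 0.6   -0.39   0.072]
[ 0.52614594 -0.16584198  0.23182379] [ 0.63305078  0.77410485 -0.00168756  0.00235569] 11.1167
[array([143., 187.]), array([189., 370.]), array([254., 301.]), array([292., 365.])]
```

View pics/w4.png

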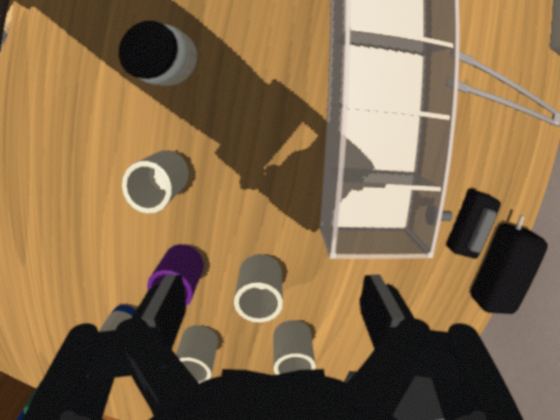

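View pics/t4.png

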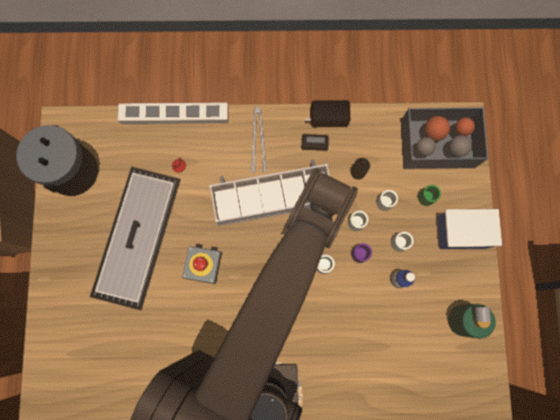

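Wrist view: C's rim is at (259,301) against the predicted (254,301), and A's at (149,187). Top view: the cover lies flat on the mat. Now I grasp tube C.

```bash
python3 -m jog '{"travel":[[2,-35,0],[2,-35,0],[2,-35,0],[1,-22,-25],[0,0,0]],"dr":[[0,0,-2],[0,0,0],[0,0,0],[0,0,0],[0,0,0]],"jaw":[0,0,0,0,0]}'
python3 -m jog '{"travel":[[0,0,-40],[0,0,-35],[0,0,-35],[0,0,-20],[0,0,0]],"dr":[[0,0,0],[0,0,0],[0,0,0],[0,0,0],[0,0,0]],"jaw":[0,0,0,0,0]}'
```

```text
time: 11.58
eef_pos: [0.5314, -0.2872, 0.2024]
tcp_rot: [0.644, 0.765, -0.001, -0.002]
contact_force: [-0.2, 0.9, -1.2]
opening: 1.004
time: 12.0
eef_pos: [0.5296, -0.281, 0.0704]
tcp_rot: [0.642, 0.767, -0.0, -0.006]
contact_force: [-1.1, 0.5, -0.3]
opening: 0.996
```

```bash
python3 -m jog '{"travel":[[3,-12,0],[0,0,0],[0,0,-17],[0,0,-17],[0,0,0]],"dr":[[0,0,0],[0,0,0],[0,0,0],[0,0,0],[0,0,0]],"jaw":[0,0,0,0,0]}'
python3 -m jog '{"travel":[[0,0,0],[0,0,0],[0,0,0],[0,0,0]],"dr":[[0,0,0],[0,0,0],[0,0,0],[0,0,0]],"jaw":[100,255,255,255]}' 50
```

```text
time: 12.42
eef_pos: [0.5359, -0.2971, 0.0422]
tcp_rot: [0.643, 0.766, 0.0, -0.0]
contact_force: [-1.5, 1.0, -0.4]
opening: 1.0
time: 12.75
eef_pos: [0.5371, -0.2982, 0.0453]
tcp_rot: [0.643, 0.766, -0.0, 0.002]
contact_force: [-2.7, 1.2, 5.9]
opening: 0.643
```

```bash
python3 -m jog '{"travel":[[0,0,30],[0,0,40],[0,0,40],[0,0,15],[20,23,0]],"dr":[[0,0,0],[0,0,0],[0,0,0],[0,0,0],[0,0,0]],"jaw":[255,255,255,255,255]}'
python3 -m jog '{"travel":[[25,28,0],[25,28,0],[25,28,0],[14,17,0],[0,0,0]],"dr":[[0,0,0],[0,0,0],[0,0,0],[0,0,0],[0,0,0]],"jaw":[255,255,255,255,255]}'
python3 -m jog '{"travel":[[0,0,0],[0,0,0]],"dr":[[0,0,0],[0,0,0]],"jaw":[255,255]}'
```

```text
time: 13.17
eef_pos: [0.5572, -0.2792, 0.1751]
tcp_rot: [0.644, 0.765, -0.001, 0.007]
contact_force: [1.8, -0.4, -2.2]
opening: 0.637
time: 13.58
eef_pos: [0.6472, -0.1689, 0.1677]
tcp_rot: [0.641, 0.768, 0.001, 0.0]
contact_force: [-0.5, 0.2, -1.8]
opening: 0.646
time: 13.75
eef_pos: [0.6445, -0.1732, 0.1672]
tcp_rot: [0.642, 0.766, -0.0, -0.0]
contact_force: [0.1, 0.7, -1.3]
opening: 0.646
```

Run:
```python
from h import *
s=get_state(); snap("wrist","pics/w5.png"); print(s["eef_pos"])
m=np.array([.62,-.0254]);a=np.radians(99.97);y=np.array([np.cos(a),np.sin(a)]);x=np.array([y[1],-y[0]])
for p in [m-.188*y-.059*x,m-.188*y+.059*x,m-.111*y-.059*x,m-.111*y+.059*x]: print(np.round(proj("wrist",(*p,.082),s),0))
```

```text
[ 0.64445901 -0.17322487  0.16721509]
[199. 264.]
[346. 264.]
[191. 169.]
[354. 169.]
```

View pics/w5.png

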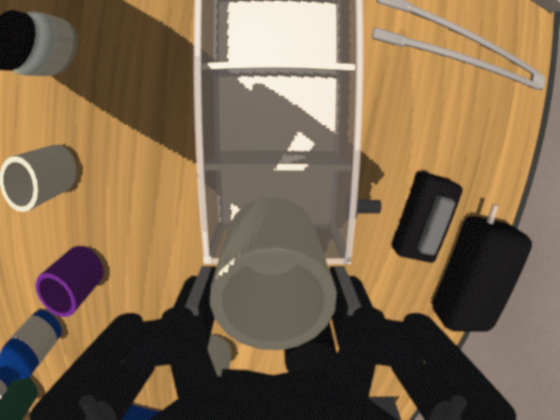

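Wrist view: the tube rim is at (274,298), and the box's near corners are at (208,263) and (350,263). Along y they agree with prediction; in x they sit about 6 px to the right. I check the tube's offset in the hand.

Run:
```python
from h import *
s=get_state(); print(s["eef_pos"])
e=s["eef_pos"]; R=Ro.from_quat(s["tcp_rot"]).as_matrix()
for uv in [(274,298),(274,250),(274,346)]:
  p=onz("wrist",uv,.194,s); print(p, R.T@(p-e))
for uv in [(208,263),(350,263)]: print(onz("wrist",uv,.082,s))
```

```text
[ 0.64424218 -0.17373694  0.16726485]
[ 0.64553111 -0.1677035   0.194     ] [ 0.00571482  0.00230019 -0.02673728]
[ 0.64153654 -0.14524207  0.194     ] [ 0.02852865  0.0022618  -0.02674035]
[ 0.65043001 -0.19519423  0.194     ] [-0.02220894  0.00235695 -0.02673352]
[ 0.60139606 -0.21914746  0.082     ]
[ 0.71384363 -0.1996234   0.082     ]
```

```bash
python3 -m jog '{"travel":[[2,-2,-30],[0,0,-30],[0,0,-30],[0,0,-15],[0,0,-7]],"dr":[[0,0,0],[0,0,0],[0,0,0],[0,0,0],[0,0,0]],"jaw":[255,255,255,255,255]}'
python3 -m jog '{"travel":[[0,0,-3],[0,0,-2],[0,0,0]],"dr":[[0,0,0],[0,0,0],[0,0,0]],"jaw":[255,255,255]}'
```

```text
time: 14.22
eef_pos: [0.6441, -0.1752, 0.0516]
tcp_rot: [0.643, 0.766, -0.001, -0.003]
contact_force: [0.7, 0.8, -1.8]
opening: 0.644
time: 14.47
eef_pos: [0.648, -0.1758, 0.0521]
tcp_rot: [0.643, 0.766, 0.0, 0.001]
contact_force: [-0.5, -0.5, -1.2]
opening: 0.645
```

```bash
python3 -m jog '{"travel":[[0,0,-2],[0,0,-2],[0,0,0]],"dr":[[0,0,0],[0,0,0],[0,0,0]],"jaw":[255,255,255]}'
python3 -m jog '{"travel":[[0,0,0],[0,0,0],[0,0,20],[0,0,40],[0,0,40]],"dr":[[0,0,0],[0,0,0],[0,0,0],[0,0,0],[0,0,0]],"jaw":[50,50,50,50,0]}'
python3 -m jog '{"travel":[[0,0,20],[0,0,0]],"dr":[[0,0,0],[0,0,0]],"jaw":[0,0]}'
cat > loc.py <<'E'
from h import *
a=snap("top","pics/tl.png"); s=get_state()
hsv=cv2.cvtColor(a,cv2.COLOR_RGB2HSV).astype(int)
m=((hsv[...,1]<60)&(hsv[...,2]>125)).astype(np.uint8)
for c in cv2.findContours(m,0,1)[0]:
    A=cv2.contourArea(c); r=cv2.minAreaRect(c)
    if 150<A<330 and r[0][0]>290 and r[0][1]>180: print(np.round(r[0],1),np.round(r[1],1),onz("top",r[0],.072).round(3))
print(s["eef_pos"].round(4),s["time"])
E
python3 loc.py
```

```text
time: 14.72
eef_pos: [0.6486, -0.1759, 0.0504]
tcp_rot: [0.642, 0.766, 0.0, 0.002]
contact_force: [-3.0, -0.2, 5.5]
opening: 0.643
time: 15.13
eef_pos: [0.6455, -0.1743, 0.1453]
tcp_rot: [0.643, 0.766, -0.001, -0.002]
contact_force: [1.2, -0.2, 0.1]
opening: 0.925
time: 15.3
eef_pos: [0.6509, -0.1765, 0.1751]
tcp_rot: [0.642, 0.766, 0.002, 0.007]
contact_force: [0.6, 0.4, 0.7]
opening: 0.999
[324.5 263.4] [17.6 18.4] [ 0.398 -0.183  0.072]
[403.5 240.5] [17. 17.] [ 0.466 -0.43   0.072]
[388.3 198.2] [16.3 17. ] [ 0.6   -0.39   0.072]
[ 0.6493 -0.1759  0.1714] 15.35
```

```bash
python3 -m jog '{"travel":[[-20,-25,10],[-20,-25,10],[-20,-25,5],[3,-34,0],[3,-34,0]],"dr":[[0,0,0],[0,0,0],[0,0,0],[0,0,0],[0,0,0]],"jaw":[0,0,0,0,0]}'
python3 -m jog '{"travel":[[3,-34,0],[2,-35,0],[0,0,-40],[0,0,-40],[0,0,-36]],"dr":[[0,0,0],[0,0,0],[0,0,0],[0,0,0],[0,0,0]],"jaw":[0,0,0,0,0]}'
python3 -m jog '{"travel":[[0,0,0],[0,0,0]],"dr":[[0,0,0],[0,0,0]],"jaw":[0,0]}'
```

```text
time: 15.77
eef_pos: [0.5913, -0.3183, 0.1898]
tcp_rot: [0.642, 0.766, -0.0, -0.001]
contact_force: [0.5, -0.8, 0.3]
opening: 0.998
time: 16.18
eef_pos: [0.5966, -0.3872, 0.0717]
tcp_rot: [0.643, 0.766, 0.0, -0.001]
contact_force: [0.0, 0.9, -0.6]
opening: 0.999
time: 16.35
eef_pos: [0.5955, -0.3849, 0.0705]
tcp_rot: [0.643, 0.766, 0.0, -0.005]
contact_force: [0.5, -0.4, 0.7]
opening: 1.0
```

```bash
python3 -m jog '{"travel":[[3,-3,0],[0,0,-15],[0,0,-14],[0,0,0],[0,0,0]],"dr":[[0,0,0],[0,0,0],[0,0,0],[0,0,0],[0,0,0]],"jaw":[0,0,0,0,100]}'
python3 -m jog '{"travel":[[0,0,0],[0,0,0],[0,0,0],[0,0,0]],"dr":[[0,0,0],[0,0,0],[0,0,0],[0,0,0]],"jaw":[255,255,255,255]}'
```

```text
time: 16.77
eef_pos: [0.6003, -0.3893, 0.0452]
tcp_rot: [0.643, 0.766, 0.0, -0.001]
contact_force: [-0.6, -0.5, -0.1]
opening: 0.884
time: 17.1
eef_pos: [0.6014, -0.3905, 0.0474]
tcp_rot: [0.643, 0.766, -0.0, 0.001]
contact_force: [-0.2, -0.1, 1.9]
opening: 0.644
```

```bash
python3 -m jog '{"travel":[[0,0,35],[0,0,40],[0,0,40],[0,0,35],[-8,34,0]],"dr":[[0,0,0],[0,0,0],[0,0,0],[0,0,0],[0,0,0]],"jaw":[255,255,255,255,255]}'
python3 -m jog '{"travel":[[-8,34,0],[0,36,0],[0,36,0],[12,38,0],[12,38,0]],"dr":[[0,0,0],[0,0,0],[0,0,0],[0,0,0],[0,0,0]],"jaw":[255,255,255,255,255]}'
python3 -m jog '{"travel":[[12,38,0],[12,38,0],[0,0,-25],[0,0,-25],[0,0,0]],"dr":[[0,0,0],[0,0,0],[0,0,0],[0,0,0],[0,0,0]],"jaw":[255,255,255,255,255]}'
python3 -m jog '{"travel":[[0,0,0],[0,0,0]],"dr":[[0,0,0],[0,0,0]],"jaw":[255,255]}'
```

```text
time: 17.52
eef_pos: [0.5968, -0.3637, 0.2079]
tcp_rot: [0.644, 0.765, -0.001, 0.011]
contact_force: [1.6, -0.2, 1.0]
opening: 0.645
time: 17.93
eef_pos: [0.6082, -0.1723, 0.196]
tcp_rot: [0.643, 0.766, -0.0, -0.0]
contact_force: [1.2, -0.6, -1.3]
opening: 0.641
time: 18.35
eef_pos: [0.6292, -0.0956, 0.1399]
tcp_rot: [0.642, 0.767, -0.002, -0.005]
contact_force: [-1.4, 0.4, -3.1]
opening: 0.645
time: 18.52
eef_pos: [0.6332, -0.0985, 0.1471]
tcp_rot: [0.643, 0.766, 0.0, 0.0]
contact_force: [-0.2, -0.2, -1.6]
opening: 0.644
```

```bash
python3 -m jog '{"travel":[[0,0,-30],[0,0,-25],[0,0,-20],[0,0,-12],[0,0,-8]],"dr":[[0,0,0],[0,0,0],[0,0,0],[0,0,0],[0,0,0]],"jaw":[255,255,255,255,255]}'
python3 -m jog '{"travel":[[0,0,-3],[0,0,-2],[0,0,0]],"dr":[[0,0,0],[0,0,0],[0,0,0]],"jaw":[255,255,255]}'
```

```text
time: 18.93
eef_pos: [0.6329, -0.0988, 0.0521]
tcp_rot: [0.643, 0.766, -0.0, -0.0]
contact_force: [-18.8, 3.0, 42.2]
opening: 0.643
time: 19.18
eef_pos: [0.6333, -0.0989, 0.0524]
tcp_rot: [0.643, 0.766, -0.001, -0.001]
contact_force: [-11.1, 1.9, 17.0]
opening: 0.641
```

```bash
python3 -m jog '{"travel":[[0,0,0],[0,0,0],[0,0,20],[0,0,40],[0,0,40]],"dr":[[0,0,0],[0,0,0],[0,0,0],[0,0,0],[0,0,0]],"jaw":[50,50,50,50,0]}'
python3 -m jog '{"travel":[[-15,-30,20],[-15,-30,20],[-15,-30,10],[-15,-30,0],[-15,-30,0]],"dr":[[0,0,0],[0,0,0],[0,0,0],[0,0,0],[0,0,0]],"jaw":[0,0,0,0,0]}'
python3 -m jog '{"travel":[[-15,-30,0],[-15,-30,0],[-15,-30,0],[-15,-30,0],[-16,-30,0]],"dr":[[0,0,0],[0,0,0],[0,0,0],[0,0,0],[0,0,0]],"jaw":[0,0,0,0,0]}'
python3 -m jog '{"travel":[[-16,-31,0],[0,0,0],[0,0,-20]],"dr":[[0,0,0],[0,0,0],[0,0,0]],"jaw":[0,0,0]}'
python3 loc.py
```

```text
time: 19.6
eef_pos: [0.6321, -0.098, 0.1462]
tcp_rot: [0.643, 0.766, -0.0, -0.001]
contact_force: [1.0, -0.5, -0.0]
opening: 0.923
time: 20.02
eef_pos: [0.5584, -0.2502, 0.1994]
tcp_rot: [0.643, 0.766, 0.0, 0.003]
contact_force: [0.4, 0.2, -0.4]
opening: 1.0
time: 20.43
eef_pos: [0.4815, -0.4002, 0.1977]
tcp_rot: [0.643, 0.766, -0.0, 0.001]
contact_force: [0.7, -0.9, 0.1]
opening: 1.002
time: 20.68
eef_pos: [0.467, -0.4339, 0.1822]
tcp_rot: [0.644, 0.765, -0.001, 0.006]
contact_force: [0.7, -0.2, 1.2]
opening: 0.998
[ 0.4652 -0.43    0.1746] 20.7333
```

```bash
python3 -m jog '{"travel":[[0,0,-35],[0,0,-35],[0,0,-30],[0,0,0]],"dr":[[0,0,0],[0,0,0],[0,0,0],[0,0,0]],"jaw":[0,0,0,0]}'
python3 - <<'E'
from h import *
s=get_state(); print(s["eef_pos"]); snap("wrist","pics/w6.png"); print(proj("wrist",(.466,-.430,.072),s))
E
```

```text
time: 21.07
eef_pos: [0.463, -0.4245, 0.0691]
tcp_rot: [0.642, 0.766, 0.001, -0.007]
contact_force: [-0.7, 1.2, -1.5]
opening: 0.999
[ 0.46302704 -0.42452748  0.06913708]
(np.float64(273.0830343696975), np.float64(290.6548530052983))
```

View pics/w6.png

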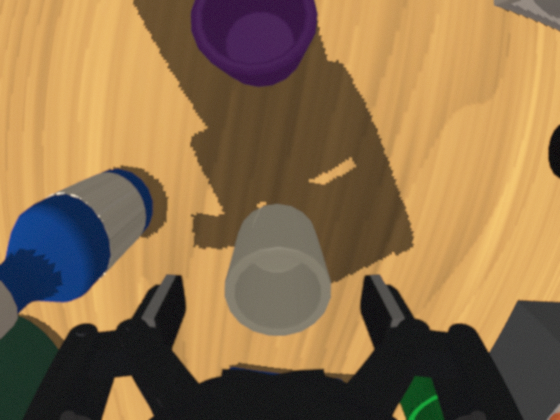

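Wrist view: tube B's rim at (277,291) is centred between the open fingers.

```bash
python3 -m jog '{"travel":[[3,-5,0],[0,0,-14],[0,0,-12],[0,0,0],[0,0,0]],"dr":[[0,0,0],[0,0,0],[0,0,0],[0,0,0],[0,0,0]],"jaw":[0,0,0,0,100]}'
python3 -m jog '{"travel":[[0,0,0],[0,0,0],[0,0,0],[0,0,0]],"dr":[[0,0,0],[0,0,0],[0,0,0],[0,0,0]],"jaw":[255,255,255,255]}'
```

```text
time: 21.53
eef_pos: [0.4686, -0.4335, 0.0497]
tcp_rot: [0.643, 0.766, 0.0, -0.001]
contact_force: [0.2, -0.3, -0.3]
opening: 0.884
time: 21.87
eef_pos: [0.4692, -0.4348, 0.0515]
tcp_rot: [0.643, 0.766, -0.0, 0.001]
contact_force: [-1.6, -1.1, 3.2]
opening: 0.639
```

```bash
python3 -m jog '{"travel":[[0,0,0],[0,0,0],[0,0,-10],[0,0,0],[0,0,0]],"dr":[[0,0,0],[0,0,0],[0,0,0],[0,0,0],[0,0,0]],"jaw":[40,40,40,255,255]}'
python3 -m jog '{"travel":[[0,0,0],[0,0,0]],"dr":[[0,0,0],[0,0,0]],"jaw":[255,255]}'
```

```text
time: 22.28
eef_pos: [0.4683, -0.4332, 0.0391]
tcp_rot: [0.643, 0.766, 0.0, -0.001]
contact_force: [0.4, -0.7, -0.8]
opening: 0.654
time: 22.45
eef_pos: [0.4686, -0.4336, 0.0396]
tcp_rot: [0.643, 0.766, 0.0, -0.001]
contact_force: [0.3, -0.7, -2.2]
opening: 0.65
```

```bash
python3 -m jog '{"travel":[[0,0,35],[0,0,40],[0,0,40],[0,0,35],[12,34,0]],"dr":[[0,0,0],[0,0,0],[0,0,0],[0,0,0],[0,0,0]],"jaw":[255,255,255,255,255]}'
python3 -m jog '{"travel":[[13,34,0],[13,34,0],[13,34,0],[13,34,0],[13,34,0]],"dr":[[0,0,0],[0,0,0],[0,0,0],[0,0,0],[0,0,0]],"jaw":[255,255,255,255,255]}'
python3 -m jog '{"travel":[[13,34,0],[13,34,0],[13,34,0],[13,34,0],[12,34,0]],"dr":[[0,0,0],[0,0,0],[0,0,0],[0,0,0],[0,0,0]],"jaw":[255,255,255,255,255]}'
python3 -m jog '{"travel":[[11,32,0],[0,0,-25],[0,0,-25],[0,0,0],[0,0,0]],"dr":[[0,0,0],[0,0,0],[0,0,0],[0,0,0],[0,0,0]],"jaw":[255,255,255,255,255]}'
python3 loc.py
```

```text
time: 22.87
eef_pos: [0.4828, -0.4082, 0.2011]
tcp_rot: [0.644, 0.765, -0.003, 0.01]
contact_force: [0.7, 0.1, 0.6]
opening: 0.647
time: 23.28
eef_pos: [0.546, -0.2282, 0.1901]
tcp_rot: [0.643, 0.766, 0.0, -0.0]
contact_force: [0.3, -1.2, -1.2]
opening: 0.647
time: 23.7
eef_pos: [0.6101, -0.0581, 0.1901]
tcp_rot: [0.643, 0.766, 0.0, -0.0]
contact_force: [0.4, -0.4, -2.1]
opening: 0.65
time: 24.12
eef_pos: [0.6192, -0.0275, 0.1381]
tcp_rot: [0.642, 0.766, -0.001, -0.002]
contact_force: [-0.0, -0.4, -1.1]
opening: 0.65
[325.  263.5] [17. 18.] [ 0.398 -0.185  0.072]
[ 0.6206 -0.0281  0.1402] 24.1667
```

```bash
python3 -m jog '{"travel":[[0,0,-30],[0,0,-25],[0,0,-20],[0,0,-12],[0,0,-6]],"dr":[[0,0,0],[0,0,0],[0,0,0],[0,0,0],[0,0,0]],"jaw":[255,255,255,255,255]}'
python3 -m jog '{"travel":[[0,0,-2],[0,0,0],[0,0,0]],"dr":[[0,0,0],[0,0,0],[0,0,0]],"jaw":[255,255,255]}'
```

```text
time: 24.58
eef_pos: [0.6208, -0.0286, 0.0469]
tcp_rot: [0.643, 0.766, -0.0, -0.0]
contact_force: [0.4, -0.0, -2.0]
opening: 0.648
time: 24.83
eef_pos: [0.6222, -0.0284, 0.0472]
tcp_rot: [0.643, 0.766, 0.001, 0.001]
contact_force: [-0.3, 0.1, -1.4]
opening: 0.649
```

```bash
python3 -m jog '{"travel":[[0,0,-2],[0,0,-2],[0,0,0]],"dr":[[0,0,0],[0,0,0],[0,0,0]],"jaw":[255,255,255]}'
python3 -m jog '{"travel":[[0,0,0],[0,0,0],[0,0,20],[0,0,40],[0,0,40]],"dr":[[0,0,0],[0,0,0],[0,0,0],[0,0,0],[0,0,0]],"jaw":[50,50,50,50,0]}'
python3 -m jog '{"travel":[[0,0,35],[-28,-20,0],[-28,-20,0],[-28,-20,0],[-28,-20,0]],"dr":[[0,0,0],[0,0,0],[0,0,0],[0,0,0],[0,0,0]],"jaw":[0,0,0,0,0]}'
python3 -m jog '{"travel":[[-28,-20,0],[-28,-20,0],[-28,-20,0],[-26,-18,0],[0,0,0]],"dr":[[0,0,0],[0,0,0],[0,0,0],[0,0,0],[0,0,0]],"jaw":[0,0,0,0,0]}'
python3 -m jog '{"travel":[[0,0,-35],[0,0,-35],[0,0,-30],[0,0,0],[0,0,0]],"dr":[[0,0,0],[0,0,0],[0,0,0],[0,0,0],[0,0,0]],"jaw":[0,0,0,0,0]}'
```

```text
time: 25.08
eef_pos: [0.6222, -0.0284, 0.0435]
tcp_rot: [0.643, 0.766, 0.001, 0.001]
contact_force: [-1.9, -1.0, 4.5]
opening: 0.65
time: 25.5
eef_pos: [0.6191, -0.0276, 0.1399]
tcp_rot: [0.643, 0.766, -0.001, -0.002]
contact_force: [0.8, 0.4, 0.2]
opening: 0.922
time: 25.92
eef_pos: [0.5078, -0.1084, 0.1766]
tcp_rot: [0.642, 0.767, 0.0, 0.0]
contact_force: [-0.7, -0.4, -0.1]
opening: 1.0
time: 26.33
eef_pos: [0.3957, -0.1879, 0.176]
tcp_rot: [0.644, 0.765, -0.001, -0.0]
contact_force: [-0.2, 0.7, -0.9]
opening: 1.001
time: 26.75
eef_pos: [0.3981, -0.185, 0.0752]
tcp_rot: [0.642, 0.766, 0.0, -0.002]
contact_force: [-0.1, 0.4, 1.6]
opening: 0.999
```

```bash
python3 -m jog '{"travel":[[0,0,-18],[0,0,-17],[0,0,0],[0,0,0],[0,0,0]],"dr":[[0,0,0],[0,0,0],[0,0,0],[0,0,0],[0,0,0]],"jaw":[0,0,0,100,255]}'
python3 -m jog '{"travel":[[0,0,0],[0,0,0],[0,0,0]],"dr":[[0,0,0],[0,0,0],[0,0,0]],"jaw":[255,255,255]}'
```

```text
time: 27.17
eef_pos: [0.4004, -0.187, 0.0435]
tcp_rot: [0.642, 0.766, 0.0, 0.002]
contact_force: [-0.0, 0.3, -0.1]
opening: 0.747
time: 27.42
eef_pos: [0.4003, -0.1871, 0.044]
tcp_rot: [0.643, 0.766, -0.0, 0.002]
contact_force: [-2.1, 1.0, 6.1]
opening: 0.644
```

```bash
python3 -m jog '{"travel":[[0,0,35],[0,0,40],[0,0,40],[0,0,35],[23,26,0]],"dr":[[0,0,0],[0,0,0],[0,0,0],[0,0,0],[0,0,0]],"jaw":[255,255,255,255,255]}'
python3 -m jog '{"travel":[[23,26,0],[23,26,0],[23,26,0],[23,26,0],[23,26,0]],"dr":[[0,0,0],[0,0,0],[0,0,0],[0,0,0],[0,0,0]],"jaw":[255,255,255,255,255]}'
python3 -m jog '{"travel":[[23,26,0],[23,26,0],[24,25,0],[0,0,-25],[0,0,-25]],"dr":[[0,0,0],[0,0,0],[0,0,0],[0,0,0],[0,0,0]],"jaw":[255,255,255,255,255]}'
python3 -m jog '{"travel":[[0,0,0],[0,0,0]],"dr":[[0,0,0],[0,0,0]],"jaw":[255,255]}'
```

```text
time: 27.83
eef_pos: [0.4247, -0.1656, 0.2018]
tcp_rot: [0.645, 0.764, -0.0, 0.01]
contact_force: [2.0, -1.7, -0.9]
opening: 0.642
time: 28.25
eef_pos: [0.5379, -0.0284, 0.1926]
tcp_rot: [0.642, 0.766, 0.0, 0.001]
contact_force: [0.5, -0.2, -2.0]
opening: 0.645
time: 28.67
eef_pos: [0.6099, 0.0487, 0.1442]
tcp_rot: [0.641, 0.767, 0.002, 0.003]
contact_force: [-0.2, 0.6, -2.1]
opening: 0.646
time: 28.83
eef_pos: [0.6055, 0.0473, 0.1402]
tcp_rot: [0.642, 0.766, -0.001, -0.002]
contact_force: [-0.5, 0.4, -1.9]
opening: 0.645
```

```bash
python3 -m jog '{"travel":[[2,-1,-30],[0,0,-25],[0,0,-20],[0,0,-10],[0,0,-5]],"dr":[[0,0,0],[0,0,0],[0,0,0],[0,0,0],[0,0,0]],"jaw":[255,255,255,255,255]}'
python3 -m jog '{"travel":[[0,0,-2],[0,0,0],[0,0,0]],"dr":[[0,0,0],[0,0,0],[0,0,0]],"jaw":[255,255,255]}'
```

```text
time: 29.25
eef_pos: [0.6089, 0.0456, 0.0515]
tcp_rot: [0.643, 0.766, -0.0, -0.0]
contact_force: [-0.4, 0.1, -1.0]
opening: 0.645
time: 29.5
eef_pos: [0.6103, 0.0458, 0.0513]
tcp_rot: [0.643, 0.766, 0.001, 0.001]
contact_force: [-0.3, 0.2, -1.3]
opening: 0.647
```

```bash
python3 -m jog '{"travel":[[0,0,-2],[0,0,-1],[0,0,0]],"dr":[[0,0,0],[0,0,0],[0,0,0]],"jaw":[255,255,255]}'
python3 -m jog '{"travel":[[0,0,0],[0,0,0],[0,0,20],[0,0,40],[0,0,40]],"dr":[[0,0,0],[0,0,0],[0,0,0],[0,0,0],[0,0,0]],"jaw":[50,50,50,50,50]}'
python3 -m jog '{"travel":[[0,0,35],[-9,31,0],[-9,31,0],[-9,31,0],[-9,31,0]],"dr":[[0,0,0],[0,0,5.4],[0,0,5.4],[0,0,5.4],[0,0,5.4]],"jaw":[110,110,110,110,110]}'
python3 -m jog '{"travel":[[-10,31,0],[-10,31,0],[-10,31,0],[-10,31,0],[-10,31,0]],"dr":[[0,0,5.4],[0,0,5.4],[0,0,5.4],[0,0,5.4],[0,0,5.4]],"jaw":[110,110,110,110,110]}'
python3 -m jog '{"travel":[[-10,31,0],[-10,31,0],[-8,31,0],[0,0,0]],"dr":[[0,0,5.4],[0,0,5.4],[0,0,5.6],[0,0,0]],"jaw":[110,110,110,110]}'
python3 loc.py
python3 - <<'E'
from h import *
s=get_state(); print(s["tcp_rot"])
a=cv2.imread("pics/tl.png")[140:320,80:430]; cv2.imwrite("pics/c7.png",cv2.resize(a,None,fx=2.2,fy=2.2,interpolation=cv2.INTER_CUBIC))
E
```

```text
time: 29.75
eef_pos: [0.6104, 0.0459, 0.049]
tcp_rot: [0.643, 0.766, 0.001, 0.001]
contact_force: [-2.4, -0.6, 5.7]
opening: 0.643
time: 30.17
eef_pos: [0.6072, 0.0461, 0.1453]
tcp_rot: [0.643, 0.766, -0.001, -0.002]
contact_force: [1.2, 0.2, 0.8]
opening: 0.802
time: 30.58
eef_pos: [0.5726, 0.171, 0.182]
tcp_rot: [0.486, 0.874, 0.0, 0.0]
contact_force: [0.7, 0.1, -0.1]
opening: 0.569
time: 31.0
eef_pos: [0.5223, 0.3265, 0.1816]
tcp_rot: [0.268, 0.963, 0.0, 0.0]
contact_force: [-0.2, 0.6, 0.8]
opening: 0.566
time: 31.33
eef_pos: [0.4928, 0.4227, 0.1815]
tcp_rot: [0.126, 0.992, 0.001, -0.0]
contact_force: [-0.2, -0.7, 0.7]
opening: 0.564
[0.4937 0.4205 0.1814] 31.3833
[1.28258380e-01 9.91740751e-01 2.36982009e-04 1.19271730e-04]
```

View pics/c7.png

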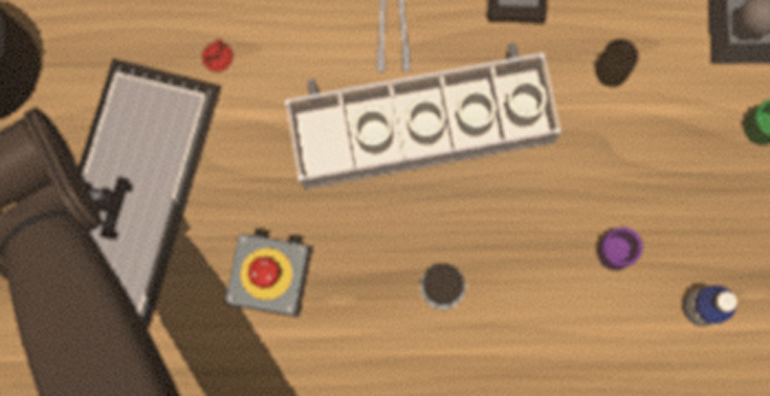

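Crop: four white tubes stand in four cells (crop (525,102), (475,112), (425,122), (373,132)). No other white tube is left, and the cover lies flat on the mat. Next the cover.

```bash
python3 -m jog '{"travel":[[2,-2,-40],[0,0,-40],[0,0,-30],[0,0,0],[0,0,0]],"dr":[[0,0,0],[0,0,0],[0,0,0],[0,0,0],[0,0,0]],"jaw":[110,110,110,110,110]}'
python3 - <<'E'
from h import *
s=get_state(); print(s["eef_pos"],s["tcp_rot"])
a=snap("wrist","pics/w8.png"); cv2.imwrite("pics/w8c.png",a[:,:,::-1])
E
python3 -m jog '{"travel":[[0,0,-20],[0,0,-15],[0,0,-5],[0,0,0]],"dr":[[0,0,0],[0,0,0],[0,0,0],[0,0,0]],"jaw":[110,110,110,110]}'
```

```text
time: 31.8
eef_pos: [0.496, 0.4143, 0.0694]
tcp_rot: [0.131, 0.991, -0.002, -0.002]
contact_force: [0.3, 0.0, 1.3]
opening: 0.569
[0.49597513 0.41430945 0.06939605] [ 0.13104416  0.9913735  -0.00161571 -0.00184398]
time: 32.18
eef_pos: [0.4965, 0.4155, 0.0309]
tcp_rot: [0.13, 0.991, -0.0, -0.001]
contact_force: [0.1, -0.0, -0.4]
opening: 0.569
```

View pics/w8.png

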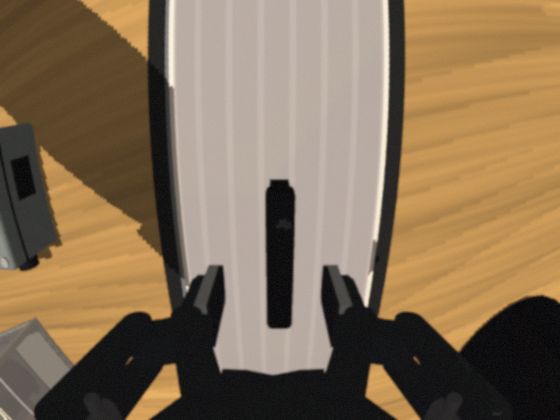

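Wrist view: the bar runs from (280,187) to (280,328), parallel to and between the fingers. I compute its offset, then grip.

```bash
python3 - <<'E'
from h import *
s=dict(eef_pos=np.array([0.49597513,0.41430945,0.06939605]),tcp_rot=[0.13104416,0.9913735,-0.00161571,-0.00184398])
R=Ro.from_quat(s["tcp_rot"]).as_matrix()
for uv in [(280,187),(280,328),(280,257)]:
    p=onz("wrist",uv,.051,s); print(p.round(4),(R.T@(p-s["eef_pos"])).round(4))
E
python3 -m jog '{"travel":[[0,0,-4],[0,0,0],[0,0,0],[0,0,0],[0,0,0]],"dr":[[0,0,0],[0,0,0],[0,0,0],[0,0,0],[0,0,0]],"jaw":[110,255,255,255,255]}' 80
python3 -m jog '{"travel":[[0,0,0],[0,0,20],[0,0,20],[0,0,0]],"dr":[[0,0,0],[0,0,0],[0,0,0],[0,0,0]],"jaw":[255,255,255,255]}'
```

```text
[0.4576 0.4291 0.051 ] [0.0408 0.0044 0.0185]
[0.545  0.4065 0.051 ] [-0.0494  0.0052  0.0182]
[0.4961 0.4191 0.051 ] [0.001  0.0047 0.0184]
time: 32.6
eef_pos: [0.4976, 0.4167, 0.0285]
tcp_rot: [0.13, 0.991, 0.001, 0.001]
contact_force: [-0.4, 0.5, 2.0]
opening: 0.166
time: 32.93
eef_pos: [0.4984, 0.4169, 0.0702]
tcp_rot: [0.13, 0.991, 0.002, 0.002]
contact_force: [1.3, 0.6, -3.6]
opening: 0.167
```

```bash
python3 -m jog '{"travel":[[0,0,35],[0,0,40],[0,0,40],[0,0,30],[6,-20,0]],"dr":[[0,0,0],[0,0,0],[0,0,0],[0,0,0],[0,0,-2]],"jaw":[255,255,255,255,255]}'
python3 -m jog '{"travel":[[8,-31,0],[8,-31,0],[9,-31,0],[9,-31,0],[9,-31,0]],"dr":[[0,0,-5],[0,0,-5],[0,0,-5],[0,0,-5],[0,0,-5]],"jaw":[255,255,255,255,255]}'
python3 -m jog '{"travel":[[9,-31,0],[9,-31,0],[9,-31,0],[9,-31,0],[9,-31,0]],"dr":[[0,0,-5],[0,0,-5],[0,0,-5],[0,0,-5],[0,0,-5]],"jaw":[255,255,255,255,255]}'
python3 -m jog '{"travel":[[9,-31,0],[9,-31,0],[9,-31,0],[2,-15,0],[0,0,0]],"dr":[[0,0,-5],[0,0,-5],[0,0,-3],[0,0,0],[0,0,0]],"jaw":[255,255,255,255,255]}'
python3 -m jog '{"travel":[[0,0,0],[0,0,-30],[0,0,-30],[0,0,0],[0,0,0]],"dr":[[0,0,0],[0,0,0],[0,0,0],[0,0,0],[0,0,0]],"jaw":[255,255,255,255,255]}'
```

```text
time: 33.35
eef_pos: [0.5051, 0.4002, 0.2203]
tcp_rot: [0.146, 0.989, 0.005, 0.005]
contact_force: [2.3, -0.1, -2.1]
opening: 0.172
time: 33.77
eef_pos: [0.5449, 0.2392, 0.2097]
tcp_rot: [0.36, 0.933, -0.001, -0.001]
contact_force: [0.3, 0.4, -4.1]
opening: 0.168
time: 34.18
eef_pos: [0.59, 0.0843, 0.2097]
tcp_rot: [0.554, 0.833, -0.001, -0.001]
contact_force: [-0.2, 0.1, -4.0]
opening: 0.165
time: 34.6
eef_pos: [0.6195, -0.0256, 0.21]
tcp_rot: [0.644, 0.765, -0.001, -0.001]
contact_force: [-0.3, -0.3, -4.0]
opening: 0.171
time: 35.02
eef_pos: [0.6173, -0.0201, 0.1492]
tcp_rot: [0.642, 0.767, -0.002, -0.003]
contact_force: [0.3, -0.8, -4.2]
opening: 0.171
```

```bash
python3 -m jog '{"travel":[[2,-1,-15],[0,0,-12],[0,0,-6],[0,0,-3],[0,0,0]],"dr":[[0,0,0],[0,0,0],[0,0,0],[0,0,0],[0,0,0]],"jaw":[255,255,255,255,255]}'
python3 -m jog '{"travel":[[0,0,0],[0,0,0]],"dr":[[0,0,0],[0,0,0]],"jaw":[255,255]}'
python3 - <<'E'
from h import *
s=get_state(); print(s["eef_pos"],s["tcp_rot"]); snap("wrist","pics/w9.png")
E
```

```text
time: 35.43
eef_pos: [0.6214, -0.0227, 0.1159]
tcp_rot: [0.642, 0.766, -0.0, -0.001]
contact_force: [-0.9, 0.2, -4.9]
opening: 0.166
time: 35.6
eef_pos: [0.6225, -0.0231, 0.1173]
tcp_rot: [0.643, 0.766, 0.0, 0.001]
contact_force: [-0.3, 1.0, -4.2]
opening: 0.165
[ 0.6224611  -0.02309311  0.11732977] [6.42560944e-01 7.66234177e-01 3.72412769e-04 6.93365281e-04]
```

View pics/w9.png

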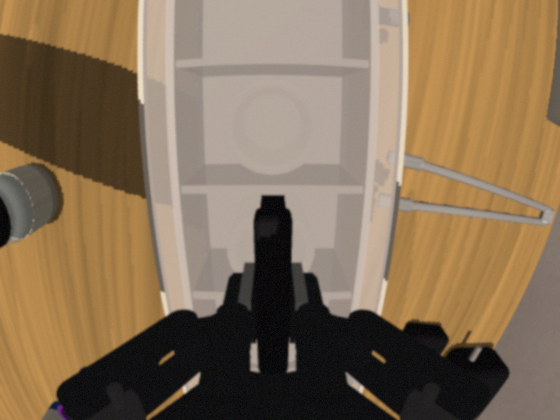

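Wrist view: the cover's edges at row 190 (columns 145 and 402) and the box rim seen through it (172 and 378) share the same middle within 2 px and are parallel. I lower it.

```bash
python3 -m jog '{"travel":[[0,0,-5],[0,0,-4],[0,0,-2],[0,0,0],[0,0,0]],"dr":[[0,0,0],[0,0,0],[0,0,0],[0,0,0],[0,0,0]],"jaw":[255,255,255,255,255]}'
python3 -m jog '{"travel":[[0,0,-1],[0,0,0]],"dr":[[0,0,0],[0,0,0]],"jaw":[255,255]}'
```

```text
time: 36.07
eef_pos: [0.6223, -0.0231, 0.1065]
tcp_rot: [0.643, 0.766, 0.0, 0.0]
contact_force: [-2.4, 0.6, 3.3]
opening: 0.167
time: 36.23
eef_pos: [0.6223, -0.0231, 0.1065]
tcp_rot: [0.643, 0.766, -0.0, 0.0]
contact_force: [-5.5, 0.6, 7.6]
opening: 0.168
```

```bash
python3 -m jog '{"travel":[[0,0,0],[0,0,0],[0,0,0],[0,0,20],[0,0,40]],"dr":[[0,0,0],[0,0,0],[0,0,0],[0,0,0],[0,0,0]],"jaw":[140,120,120,120,120]}'
python3 -m jog '{"travel":[[0,0,20],[-27,27,0],[-27,27,0],[-27,27,0],[-27,27,0]],"dr":[[0,0,0],[0,0,0],[0,0,0],[0,0,0],[0,0,0]],"jaw":[120,0,0,0,0]}'
python3 -m jog '{"travel":[[-27,27,0],[-27,27,0],[-28,28,0],[-28,28,0],[0,0,0]],"dr":[[0,0,0],[0,0,0],[0,0,0],[0,0,0],[0,0,0]],"jaw":[0,0,0,0,0]}'
python3 -m jog '{"travel":[[0,0,0],[0,0,0]],"dr":[[0,0,0],[0,0,0]],"jaw":[0,0]}'
python3 - <<'E'
from h import *
a=snap("top","pics/t10.png"); s=get_state(); print(s["eef_pos"])
w=snap("wrist","pics/w10.png"); print(proj("wrist",(.403,.196,.097),s))
cv2.imwrite("pics/c10.png",cv2.resize(a[150:240,190:350,::-1],None,fx=5,fy=5,interpolation=cv2.INTER_CUBIC))
E
```

```text
time: 36.65
eef_pos: [0.6179, -0.0223, 0.1579]
tcp_rot: [0.643, 0.766, -0.003, -0.006]
contact_force: [-0.2, -0.9, -0.8]
opening: 0.528
time: 37.07
eef_pos: [0.5129, 0.0857, 0.1841]
tcp_rot: [0.643, 0.766, 0.0, 0.0]
contact_force: [0.4, -0.2, 0.4]
opening: 1.001
time: 37.48
eef_pos: [0.3995, 0.1984, 0.1836]
tcp_rot: [0.641, 0.768, -0.0, -0.001]
contact_force: [0.2, -0.1, 0.0]
opening: 0.995
time: 37.65
eef_pos: [0.4044, 0.195, 0.1845]
tcp_rot: [0.642, 0.766, 0.0, 0.001]
contact_force: [0.3, 0.8, 0.0]
opening: 1.002
[0.40475852 0.1945728  0.18453788]
(np.float64(268.19539852694396), np.float64(216.26239828141664))
```

View pics/c10.png

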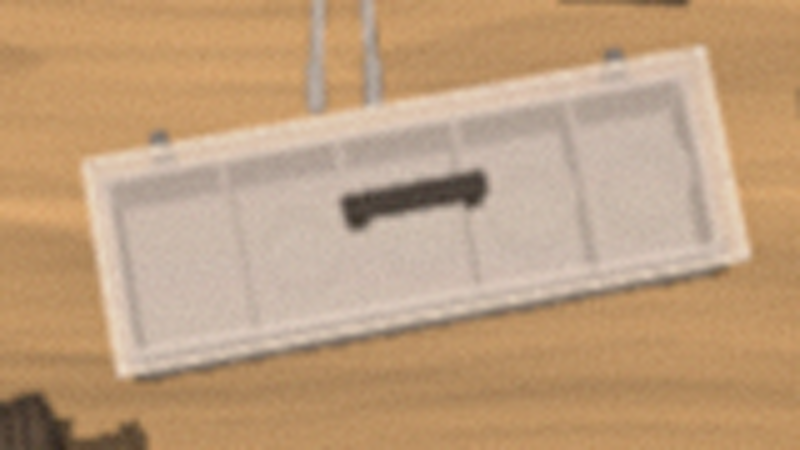

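Crop: the cover lies flat on the box with corners (82,158), (706,47), (750,257) and (120,377). I check these against the rim and find the red head in the wrist picture.

Run:
```python
from h import *
f=lambda p:(p[0]/5+190,p[1]/5+150)
C=[onz("top",f(p),0.087)[:2] for p in [(82,158),(706,47),(750,257),(120,377)]]
d=(C[0]-C[1])+(C[3]-C[2]); print(np.mean(C,0).round(4),np.degrees(np.arctan2(d[1],d[0])).round(2),[round(np.linalg.norm(C[i]-C[(i+1)%4]),3) for i in range(4)])
s=get_state()
w=cv2.imread("pics/w10.png"); h=cv2.cvtColor(w,cv2.COLOR_BGR2HSV).astype(int)
m=(((h[...,0]<8)|(h[...,0]>172))&(h[...,1]>150)&(h[...,2]>60)).astype(np.uint8)
c=max(cv2.findContours(m,0,1)[0],key=cv2.contourArea); r=cv2.minAreaRect(c); print(r, onz("wrist",r[0],.090,s).round(4),onz("wrist",r[0],.097,s).round(4))
t=cv2.imread("pics/t10.png");
```

```text
[ 0.622  -0.0287] 100.02 [np.float64(0.398), np.float64(0.138), np.float64(0.396), np.float64(0.141)]
((270.5, 209.0), (54.0, 53.0), 90.0) [0.4042 0.1994 0.09  ] [0.4039 0.2017 0.097 ]
```

The cover is within 4 mm and 0.1° of the box. Now I descend over the stop with the gripper open.

```bash
python3 -m jog '{"travel":[[-2,2,-30],[0,0,-30],[0,0,-15],[0,0,0],[0,0,0]],"dr":[[0,0,0],[0,0,0],[0,0,0],[0,0,0],[0,0,0]],"jaw":[0,0,0,0,0]}'
```

```text
time: 38.17
eef_pos: [0.4022, 0.1961, 0.1087]
tcp_rot: [0.643, 0.766, -0.001, -0.001]
contact_force: [0.5, 0.9, 1.0]
opening: 1.0
```

```bash
python3 -m jog '{"travel":[[0,0,-20],[0,1,-14],[0,0,-10],[0,0,0],[0,0,0]],"dr":[[0,0,0],[0,0,0],[0,0,0],[0,0,0],[0,0,0]],"jaw":[0,0,0,0,0]}'
python3 -m jog '{"travel":[[0,0,0],[0,0,0],[0,0,0],[0,0,0],[0,0,0]],"dr":[[0,0,0],[0,0,0],[0,0,0],[0,0,0],[0,0,0]],"jaw":[80,120,160,255,255]}' 30
```

```text
time: 38.58
eef_pos: [0.4027, 0.1979, 0.0661]
tcp_rot: [0.643, 0.766, 0.0, 0.0]
contact_force: [0.8, -0.3, -0.9]
opening: 1.001
time: 39.0
eef_pos: [0.4025, 0.1982, 0.0659]
tcp_rot: [0.643, 0.766, 0.001, 0.001]
contact_force: [1.3, -0.0, 1.0]
opening: 0.491
```

```bash
python3 -m jog '{"travel":[[0,0,0],[0,0,0],[0,0,0],[0,0,0],[0,0,0]],"dr":[[0,0,-5],[0,0,-5],[0,0,-5],[0,0,-5],[0,0,-5]],"jaw":[255,255,255,255,255]}'
python3 -m jog '{"travel":[[0,0,0.5],[0,0,0.5],[0,0,1],[0,0,0],[0,0,0]],"dr":[[0,0,-5],[0,0,-5],[0,0,-5],[0,0,-3],[0,0,0]],"jaw":[255,255,255,255,255]}'
```

```text
time: 39.42
eef_pos: [0.403, 0.1981, 0.0662]
tcp_rot: [0.794, 0.607, 0.001, 0.001]
contact_force: [1.5, -1.1, 2.3]
opening: 0.491
time: 39.83
eef_pos: [0.4033, 0.198, 0.0685]
tcp_rot: [0.879, 0.477, 0.001, 0.001]
contact_force: [1.0, -0.7, 2.9]
opening: 0.495
```

```bash
python3 -m jog '{"travel":[[0,0,0.5],[0,0,0]],"dr":[[0,0,-4],[0,0,0]],"jaw":[255,255]}'
python3 -c "from plant import *; s=get_state(); print(s['wrist_torque'],s['contact_force'])"
python3 -m jog '{"travel":[[0,0,0],[0,0,0],[0,0,0],[0,0,0],[0,0,0]],"dr":[[0,0,0],[0,0,0],[0,0,0],[0,0,0],[0,0,0]],"jaw":[0,0,0,0,0]}'
python3 -m jog '{"travel":[[0,0,30],[0,0,40],[0,0,40],[0,0,40],[25,-25,0]],"dr":[[0,0,0],[0,0,0],[0,0,0],[0,0,0],[0,0,0]],"jaw":[0,0,0,0,0]}'
python3 -m jog '{"travel":[[29,-29,0],[29,-29,0],[29,-29,0],[20,-29,0],[0,0,0]],"dr":[[0,0,0],[0,0,0],[0,0,0],[0,0,0],[0,0,0]],"jaw":[0,0,0,0,0]}'
python3 - <<'E'
from h import *
def red(im):
    h=cv2.cvtColor(im,cv2.COLOR_BGR2HSV).astype(int); m=((h[...,0]<6)|(h[...,0]>174))&(h[...,1]>150)&(h[...,2]>90); m[:,:240]=0; m[:,330:]=0; m[:260]=0; m[330:]=0
    ys,xs=np.where(m); return xs.min(),xs.max(),ys.min(),ys.max(),xs.mean().round(2),ys.mean().round(2)
b=snap("side","pics/s11.png"); t=snap("top","pics/t11.png")
for n in("side0","s3","s11"): print(n,red(cv2.imread(f"pics/{n}.png")))
for z in(.105,.097): print(z,proj("side",(.403,.197,z)))
A=[cv2.resize(cv2.imread(f"pics/{n}.png")[250:350,240:340],None,fx=3,fy=3,interpolation=cv2.INTER_CUBIC) for n in("s3","s11")]
D=cv2.resize(cv2.imread("pics/t11.png")[130:320,80:450],None,fx=1.6,fy=1.6)
o=np.zeros((300+D.shape[0],600,3),np.uint8); o[:300]=np.hstack(A); o[300:,:D.shape[1]]=D; cv2.imwrite("pics/f.png",o[:600])
E
```

```text
time: 40.0
eef_pos: [0.4034, 0.198, 0.0689]
tcp_rot: [0.895, 0.447, 0.002, 0.001]
contact_force: [2.5, -0.9, 3.4]
opening: 0.489
[-0.23390316 -0.44179763  0.10453957] [ 2.48816637 -0.92061282  3.40035989]
time: 40.42
eef_pos: [0.4012, 0.198, 0.0673]
tcp_rot: [0.895, 0.447, -0.001, -0.0]
contact_force: [-0.2, -0.0, 0.3]
opening: 1.0
time: 40.83
eef_pos: [0.429, 0.1764, 0.2273]
tcp_rot: [0.893, 0.449, 0.008, 0.001]
contact_force: [1.6, 1.2, 0.9]
opening: 1.001
time: 41.25
eef_pos: [0.5368, 0.0524, 0.2177]
tcp_rot: [0.896, 0.444, 0.0, 0.001]
contact_force: [-1.0, -0.2, -0.6]
opening: 0.997
side0 (np.int64(276), np.int64(294), np.int64(288), np.int64(305), np.float64(284.68), np.float64(296.68))
s3 (np.int64(276), np.int64(293), np.int64(290), np.int64(308), np.float64(284.51), np.float64(299.13))
s11 (np.int64(276), np.int64(294), np.int64(288), np.int64(305), np.float64(284.67), np.float64(296.73))
0.105 [285.234587   294.30977594]
0.097 [285.14614016 296.49371731]
```

View pics/f.png

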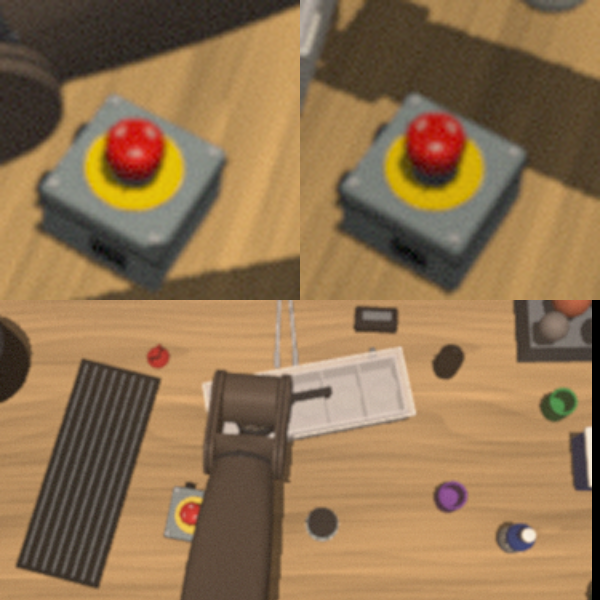

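The side-view head centroid is back at row 296.7, where it was at the start; latched it was at 299.1. The cover is on the box and the arm is clear. Handing in.

```bash
python3 -m jog '{"travel":[[0,0,10],[0,0,0],[0,0,0]],"dr":[[0,0,0],[0,0,0],[0,0,0]],"jaw":[0,0,0]}'; python3 -c "from plant import *; print(sign_off())"
```

```text
time: 41.6
eef_pos: [0.5338, 0.0581, 0.2291]
tcp_rot: [0.894, 0.447, 0.001, 0.0]
contact_force: [0.3, -0.7, -0.6]
opening: 1.002
the job is handed in; nothing more can be done
None
```

The job is handed in at 41.6 s; the interface gave no verdict. I latched the stop and laid the cover on the mat. I found four white tubes, none hidden under the arm, and stood them in cells 1 to 4. I then put the cover back on the box and twisted the stop free.

- **Cover:** it lies flat, about 4 mm and under 0.1° off square with the box as the top camera sees it.
- **Stop:** in the side view the red head is back at its starting height (row 296.7, latched 299.1). I did not read its turn-back angle separately.
- **Tubes:** all four stood upright in the top view before the cover went on. I checked them through the cover only in part, in one wrist view taken just before lowering it.
- **Other things:** the jar, bottle, siphon bell, clip and the green and purple look-alikes looked undisturbed in the last top view.
- **Force:** one tube touched the cell floor at about 42 N on the wrist sensor, below the 120 N wrist limit. The load came through the gripped tube rather than the arm or gripper body.
- **Disagreement:** the wrist camera read things about 2 to 5 mm farther in x than the top camera. I treated this mainly as calibration bias, and every grasp and fit stayed within its slack.

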